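Level the kitchen shelf and hold the spirit level down

TASK

First pick up the yellow spirit level and lay it upright along the shelf, midway between the two white lines, and let go so that its bubble shows how far the shelf is out; then turn the red knob of the shelf's levelling foot until the bubble rests centred between its black marks. Finish by pressing the spirit level down flat on the shelf, firmly but not hard, and keep pressing: the program ends while the robot is still pressing it, with the bubble centred, so that the foot can be locked. Leave the jam jar, egg cup, stapler and bead spinner alone, and do not drop or bang the level down.

Things in the scene. Friction and masses are not known exactly. Their poses are not given: they have to be found in the camera images.
- level_mid (a point): Centre of the loose yellow spirit level with black ends: 200 mm long (its x), 30 mm wide (y), 40 mm high (z up), about 250 g. The point is 20 mm above its underside. It starts upright on the worktop in front of the shelf. A green vial with a white bubble shows in its top at mid-length; the top is solid and may be pressed anywhere.
- bubble (a joint): White bubble's place along the level's x, m (0 = centred, positive = towards the level's +x end). It floats to the higher end, 0.4 mm for each milliradian of tilt, and settles in about 1.5 s. The bubble is 14 mm long; black marks lie 9 mm either side of the centre.
- shelf_mid (a point): On the shelf's top face midway between its two white lines (220 mm apart): the level belongs here, lengthwise. x across, y along the shelf to the foot knob, z up. Wood-effect board 120 x 420 mm, top about 70 mm above the worktop, 5 mm lips on its long edges. It pivots 140 mm from here towards -y; the foot is 215 mm towards +y. The foot end starts 11 to 26 mrad low.
- foot_grip (a point): Grip point of the red knob on the levelling foot, on its axis, 37 mm above the shelf top. Bar grip: 46 mm along the point's x, 14 mm thick along its y, 32 mm high, its top 7 mm above this point. Under it a flange 48 mm across on a steel disc 72 mm across. The point turns with the knob.
- foot (a joint): Turn of the red knob, rad, growing clockwise seen from above; stops at 0 and 4.08, starts at 0 to 1.5. Each radian clockwise tilts the shelf 10 mrad and raises the foot end and knob by 3.6 mm. Stiff (0.12 N m), stays where left. The shelf comes level 1.1 to 2.6 rad clockwise of the start.
- jar: Empty glass jam jar, 70 mm across, 100 mm high, loose on the worktop beyond the shelf. Origin under its centre. Leave alone.
- eggcup: White ceramic egg cup holding pins, 50 mm across, 73 mm high with the pins, loose beyond the shelf. Origin under its centre. Leave alone.
- stapler: Black metal stapler, 130 mm long (its x), 34 mm wide, 50 mm high, loose on the worktop off the pivot end of the shelf. Origin under its centre. Leave alone.
- spinner: Blue plastic bead spinner, 60 mm across, 66 mm high, loose beyond the shelf. Origin under its centre. Leave alone.

How it is judged:
By the outcome, as a careful person would: the job done as asked, in the order asked, and still so for the second after the job is handed in, while the arm keeps its last pose, push and grip.
It also fails if it takes over 72 s, if anything falls off the work surface, if the arm or the gripper's body presses on something with over 40 N, if the wrist force passes 120 N, or if a joint passes its speed limit or range.

ROBOT

A 6-joint arm with a two-finger parallel gripper is mounted at the origin on the work surface. World frame = base frame: x ahead of the robot, y to its left, z up, the work surface at z = 0. Lengths are in m, angles in rad, forces in N, time in s.
With the tool pointing down it reaches from about 0.25 to 0.775 m from the base axis. Payload 8.9 kg.
Tool frame: the origin (TCP) lies midway between the tips of the shut fingers; the grasp point (between the pads) lies 19 mm behind it; z points along the fingers, y is the direction in which the jaws open and shut (so a half turn about z gives the same grasp; the last joint's range is limited). The gripper opens to 85 mm and grips with 20 to 120 N. Pads are 22 mm wide; open, the fingers measure 114 mm over their backs; the gripper's body (76 mm by 85 mm) begins 54 mm behind the grasp point. The pads swing forward as they close: fully open they stand 13 mm farther back than shut.
Start: joints at [-1.437, 0.291, -0.153, 1.127, 0, 1.431], TCP at [0.141, -0.506, 0.231] pointing down, gripper open.
Joint ranges: [-2.52, 2.52], [-0.91, 1.74], [-1.3, 1.37], [-1.96, 2.02], [-1.52, 1.47], [-3.14, 3.14]. Speed limits (rad/s): [2.22, 2.22, 2.79, 3.14, 3.14, 3.14].

INTERFACE

Orientations are given as [roll, pitch, yaw] about the fixed x, y, z axes, in that order (R = Rz(yaw) Ry(pitch) Rx(roll)).
In Python, from plant import ctrl gives the robot as it stands.
- The arm moves only by the tool jog_arm, never from a script. Its argument "steps" is a list of rows, each an object with "delta_pos": the shift along the tool's x, y, z in m, a list of three; "dr": the turn, a rotation vector about the tool's x, y, z in degrees, a list of three. In form: [{"delta_pos": [x, y, z], "dr": [rx, ry, rz]}, ...]. A call has 1 to 8 rows; each row is the pose to reach, as a shift and turn from the pose commanded when the call began, along the tool's axes at that moment; what a row does not reach only later rows make up. A row lasts 1/12 s, in which the tool goes at most 41.7 mm and 7.16 degrees, less where a joint would pass 70% of its speed; a pose out of reach is approached as far as the arm can. A call with a gripper value outside its range is refused whole. "gripper" is the opening, from -1 (shut) to 1 (fully open), set as the call begins (left out, the last holds). The fingers move at their own pace and stop on an object; "force" is the grip in N (left out, the last holds). Time passes only in rows, so rows that repeat a pose let the fingers close. It gives the time, the measured TCP pose, the force and the opening at its end, in the units of the state.
- ctrl.state(): the state, without advancing time (a new reading comes with each control period).
- ctrl.capture(name): name is "side" or "top"; returns the picture (480x640x3 uint8, blue, green, red); there is no depth.
- ctrl.camera_model(name): a dict with "intrinsics" (3x3 intrinsics, pixels), "R" (3x3) and "t" (3): a world point X has camera coordinates R X + t. Camera axes: x right, y down, z forward; pixel columns grow to the right and rows downward; lengths in m; the calibration is good to about 2 mm. A picture is of the moment at which its call begins. camera_model takes no time and is no camera call.
- ctrl.hand_in(): hands the job in, once; it reports no verdict.
Trained networks look in the newest picture that a camera, given by its name, has taken for a name from the list of things; names that differ only in an ending like _2 or _b are one class to them, and where a whole thing is asked for, a point or a joint stands for the part that bears it (a point fixed in the world has none). Each returns a list of dicts, best first, with "confidence" (0 to 1); they miss things now and then, are a little off and sometimes report something else, mostly with a low value. They report only what shows in the picture. A call takes as long as a camera call.
- ctrl.spot_in(name, camera): "xyz" ([x, y, z] in m, in world coordinates, good to about 4 mm: the middle of the surface that is visible of it).
- ctrl.tip_of(name, camera): "xyz" ([x, y, z] in m, in world coordinates, good to about 4 mm: a listed point, or the origin of a listed thing).
The state is a dict: "t": time; "q": joint angles; "joint_vel": joint speeds; "joint_efforts": joint torques, N m; "eef_pos": TCP position; "tcp_rot": TCP orientation; "contact_force": force on the tool from outside, world axes, zero at the start; "wrist_torque": the same for the moment, N m; "finger_gap": opening from 0.0 (shut) to 1.0 (fully open).
Only numpy, scipy, OpenCV 4.12 (cv2) and the standard library are available. Lean on these libraries where they do the work, as an engineer would, in place of code of your own. Each camera call takes 0.05 s, during which the arm holds its last target.

## Working session

There is one attempt and no reset: what is moved stays moved. The work goes in short steps, Python scripts to look and compute and a tool call to move; the robot and the scene stay as the last step left them, time stands still between calls to the robot, and variables do not carry over. Pictures are saved under pics/ and viewed, and the job is handed in when it is done.

Besides the shell and the picture viewer there is one more tool, called after "Call:" as a command line: name --argument value ..., lists and objects as JSON in quotes. jog_arm: Moves the arm, as the interface text tells. Its arguments: {"type":"object","properties":{"steps":{"type":"array","items":{"type":"object","properties":{"delta_pos":{"type":"array","items":{"type":"number"}},"dr":{"type":"array","items":{"type":"number"}}}}},"gripper":{"type":"number"},"force":{"type":"number"}},"required":["steps"]}

```bash
ls; mkdir -p pics; python3 - <<'E'
from plant import ctrl
import cv2,numpy as np
np.set_printoptions(precision=4,suppress=True)
print(ctrl.state())
for c in ("side","top"):
    im=ctrl.capture(c); cv2.imwrite(f"pics/a_{c}.png",im)
    m=ctrl.camera_model(c); print(c,m)
    for n in ("level_mid","shelf_mid","foot_grip","jar","eggcup","stapler","spinner"):
        r=ctrl.tip_of(n,c); print(n,[(np.round(d["xyz"],4),round(d["confidence"],2)) for d in r[:2]])
print(ctrl.state()["t"])
E
```

```text
pics
{'t': 0.0, 'q': array([-1.4373,  0.2913, -0.1541,  1.1267,  0.    ,  1.4315]), 'joint_vel': array([ 0.0011,  0.0004, -0.0003, -0.0001, -0.0008, -0.0008]), 'joint_efforts': array([ -0.0013, -53.7138,  33.1376,   0.0159,  -0.0005,  -0.    ]), 'eef_pos': array([ 0.1414, -0.5052,  0.2307]), 'tcp_rot': array([-3.1403, -0.0002,  0.2728]), 'contact_force': array([-0.1738, -1.0591,  0.1644]), 'wrist_torque': array([-0.0078,  0.0174, -0.0134]), 'finger_gap': 0.9983311633015713}
side {'intrinsics': array([[471.6594,   0.    , 317.7735],
       [  0.    , 471.6594, 254.0129],
       [  0.    ,   0.    ,   1.    ]]), 'R': array([[ 0.9416, -0.3367, -0.0057],
       [-0.221 , -0.605 , -0.7649],
       [ 0.2541,  0.7215, -0.6441]]), 't': array([-0.6303,  0.1657,  0.7235])}
level_mid [(array([ 0.4327, -0.0331,  0.0174]), 0.64)]
shelf_mid [(array([ 0.5907, -0.0791,  0.0638]), 0.9), (array([0.716 , 0.0994, 0.0004]), 0.44)]
foot_grip [(array([0.5837, 0.1359, 0.1022]), 0.65)]
jar [(array([ 0.7196,  0.0983, -0.0027]), 0.72)]
eggcup [(array([ 0.7408, -0.1599, -0.0009]), 0.92)]
stapler [(array([ 0.6095, -0.3349,  0.0014]), 0.63)]
spinner [(array([ 0.7283, -0.0212, -0.0021]), 0.68)]
top {'intrinsics': array([[470.317 ,   0.    , 316.6396],
       [  0.    , 470.317 , 235.7252],
       [  0.    ,   0.    ,   1.    ]]), 'R': array([[-0.0086, -0.9999, -0.0089],
       [-0.986 ,  0.01  , -0.1662],
       [ 0.1663,  0.0074, -0.9861]]), 't': array([-0.0515,  0.6504,  0.8381])}
level_mid [(array([ 0.4331, -0.0291,  0.0196]), 0.82)]
shelf_mid [(array([ 0.5889, -0.0796,  0.0708]), 0.7)]
foot_grip [(array([0.5839, 0.1398, 0.1027]), 0.66), (array([ 0.7181,  0.1016, -0.0024]), 0.59)]
jar [(array([ 0.7203,  0.1025, -0.0013]), 0.87)]
eggcup [(array([ 0.7403, -0.1621, -0.0029]), 0.84)]
stapler [(array([ 0.614 , -0.3329, -0.0005]), 0.75)]
spinner [(array([ 0.7271, -0.0154,  0.001 ]), 0.96)]
0.8
```

View pics/a_top.png

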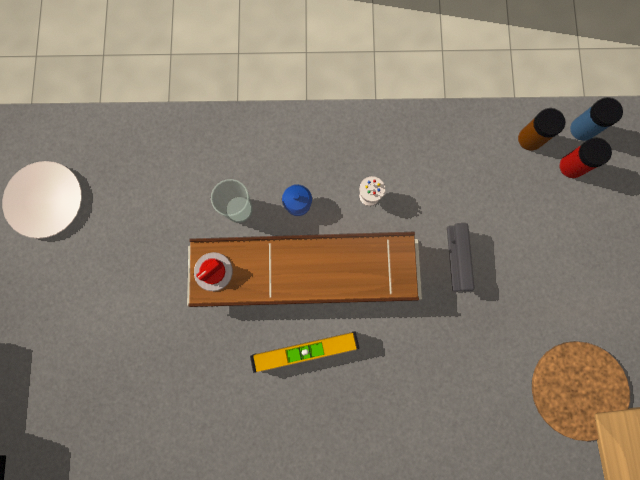

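View pics/a_side.png

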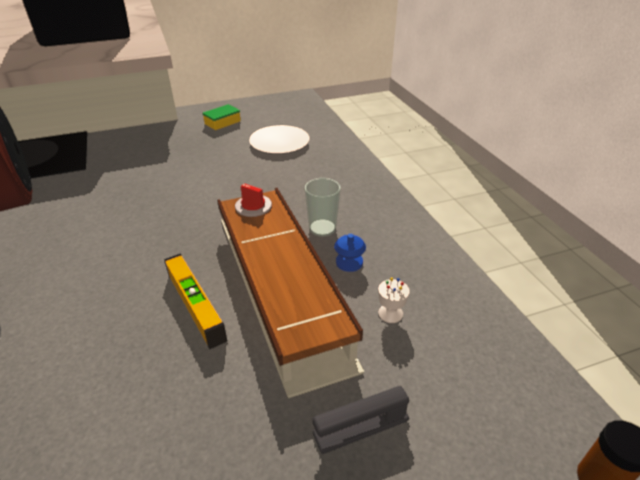

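The top view shows the level from about (252,363) to (358,340) and the shelf lines at columns ~270 and ~390. The red knob is at (210,271), with its bar running diagonally. Next I'll measure the angles by segmentation.

```bash
cat > h.py <<'E'
from plant import ctrl
import cv2,numpy as np
np.set_printoptions(precision=4,suppress=True)
def bp(c,uv,z):
    m=ctrl.camera_model(c);K,R,t=map(np.array,(m["intrinsics"],m["R"],m["t"]))
    d=R.T@np.linalg.inv(K)@np.array([uv[0],uv[1],1.]);o=-R.T@t
    return o+d*(z-o[2])/d[2]
def pj(c,X):
    m=ctrl.camera_model(c);K,R,t=map(np.array,(m["intrinsics"],m["R"],m["t"]))
    p=K@(R@np.array(X)+t);return p[:2]/p[2]
def rect(mask,c,z):
    n,l,s,_=cv2.connectedComponentsWithStats(mask.astype(np.uint8));i=1+np.argmax(s[1:,4])
    v,u=np.nonzero(l==i);P=np.array([bp(c,p,z)[:2] for p in zip(u,v)])
    (cx,a,b)=cv2.minAreaRect((P*1000).astype(np.float32))
    ctr=P.mean(0);w,V=np.linalg.eigh(np.cov(P.T));d=V[:,1]
    return len(u),np.array(cx),np.array(a),b,ctr,np.degrees(np.arctan2(d[1],d[0]))
E
python3 - <<'E'
from h import *
im=cv2.imread("pics/a_top.png");hsv=cv2.cvtColor(im,cv2.COLOR_BGR2HSV);H,S,V=cv2.split(hsv)
roi=np.zeros(H.shape,bool);roi[320:385,240:370]=1
m=roi&(((H>15)&(H<85)&(S>150)&(V>80)))
m=cv2.morphologyEx(m.astype(np.uint8),cv2.MORPH_CLOSE,np.ones((9,9)))
print("level yellow",rect(m,"top",.04))
roi[:]=0;roi[240:300,185:240]=1
m=roi&((H<5)|(H>174))&(S>200)&(V>60)
print("knob",rect(m,"top",.1))
for x0,x1 in((262,278),(382,398)):
    roi[:]=0;roi[235:305,x0:x1]=1
    m=roi&(S<100)&(V>130); print("line",rect(m,"top",.07))
cv2.imwrite("pics/b.png",cv2.resize(im[230:310,180:430],None,fx=3.2,fy=3.2,interpolation=cv2.INTER_CUBIC))
cv2.imwrite("pics/c.png",cv2.resize(im[240:305,180:245],None,fx=9,fy=9,interpolation=cv2.INTER_CUBIC))
E
```

```text
level yellow (1816, array([435.0395, -33.0326]), array([ 31.7953, 190.8212]), 11.999810218811035, array([ 0.4349, -0.0327]), np.float64(101.97400418823462))
knob (480, array([580.1749, 129.0328]), array([43.7027, 43.1945]), 64.8626708984375, array([0.5802, 0.1291]), np.float64(108.44467101494726))
line (106, array([585.4811,  29.7283]), array([97.9054,  1.8608]), 0.4712783098220825, array([0.5852, 0.0297]), np.float64(-179.4766533768206))
line (93, array([ 588.9479, -189.9931]), array([97.8936,  3.1559]), 1.112042784690857, array([ 0.5897, -0.19  ]), np.float64(-178.87083667970379))
```

View pics/c.png

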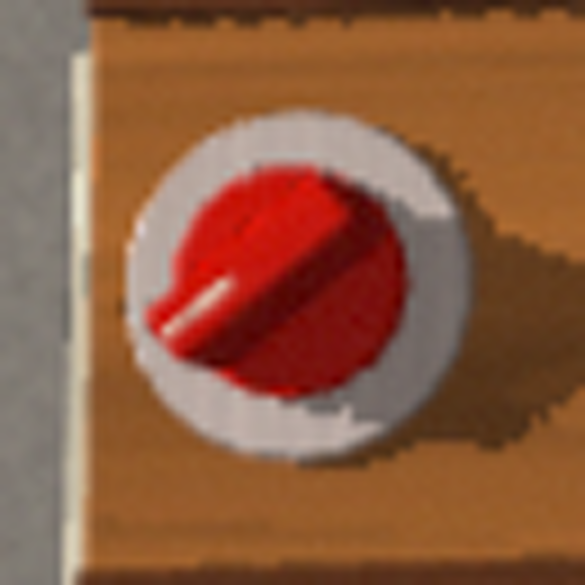

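View pics/b.png

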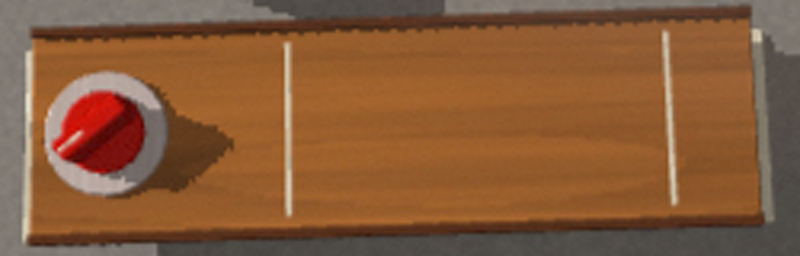

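```bash
cat >> h.py <<'E'
from scipy.spatial.transform import Rotation as Ro
def to(xyz,yawdeg):
    s=ctrl.state();R0=Ro.from_euler('xyz',s["tcp_rot"]);Rt=Ro.from_euler('xyz',[180,0,yawdeg],degrees=True)
    print("t %.2f"%s["t"],"pos",s["eef_pos"],"yaw %.2f"%np.degrees(s["tcp_rot"][2]),"F",s["contact_force"],"gap %.3f"%s["finger_gap"],"q6 %.2f"%s["q"][5])
    print(" -> delta",R0.inv().apply(np.array(xyz)-s["eef_pos"]),"dr",np.degrees((R0.inv()*Rt).as_rotvec()))
E
python3 - <<'E'
from h import *
to([.434,-.032,.15],102)
im=cv2.imread("pics/a_top.png")
a=bp("top",(180+165/9,240+318/9),.109);b=bp("top",(180+330/9,240+185/9),.109)
print(a,b,np.degrees(np.arctan2(*(a-b)[1::-1])),(a+b)/2)
E
```

```text
t 0.80 pos [ 0.1414 -0.5056  0.2313] yaw 15.63 F [ 0.0593 -0.4392 -0.0166] gap 0.998 q6 1.43
 -> delta [ 0.4093 -0.3773  0.0813] dr [  0.0002   0.0005 -86.3734]
[0.5722 0.1506 0.109 ] [0.598  0.1191 0.109 ] 129.24766555430702 [0.5851 0.1348 0.109 ]
```

Call:
jog_arm --steps '[{"delta_pos": [0.409,-0.377,0.081],"dr": [0,0,-86.4]},{"delta_pos": [0.409,-0.377,0.081],"dr": [0,0,-86.4]},{"delta_pos": [0.409,-0.377,0.081],"dr": [0,0,-86.4]},{"delta_pos": [0.409,-0.377,0.081],"dr": [0,0,-86.4]},{"delta_pos": [0.409,-0.377,0.081],"dr": [0,0,-86.4]},{"delta_pos": [0.409,-0.377,0.081],"dr": [0,0,-86.4]},{"delta_pos": [0.409,-0.377,0.081],"dr": [0,0,-86.4]},{"delta_pos": [0.409,-0.377,0.081],"dr": [0,0,-86.4]}]' --gripper 1

```text
t: 1.47
eef_pos: [0.3154, -0.2233, 0.1833]
tcp_rot: [3.141, 0.0, 1.278]
contact_force: [0.8, -0.4, -0.4]
finger_gap: 0.997
```

```bash
python3 - <<'E'
from h import *
to([.434,-.032,.12],102)
E
```

```text
t 1.47 pos [ 0.3154 -0.2233  0.1833] yaw 73.25 F [ 0.7647 -0.3898 -0.377 ] gap 0.997 q6 1.06
 -> delta [0.2174 0.0584 0.0632] dr [  0.0399   0.0338 -28.7504]
```

Call:
jog_arm --steps '[{"delta_pos": [0.217,0.058,0.063],"dr": [0,0,-28.7]},{"delta_pos": [0.217,0.058,0.063],"dr": [0,0,-28.7]},{"delta_pos": [0.217,0.058,0.063],"dr": [0,0,-28.7]},{"delta_pos": [0.217,0.058,0.063],"dr": [0,0,-28.7]},{"delta_pos": [0.217,0.058,0.063],"dr": [0,0,-28.7]},{"delta_pos": [0.217,0.058,0.063],"dr": [0,0,-28.7]},{"delta_pos": [0.217,0.058,0.063],"dr": [0,0,-28.7]},{"delta_pos": [0.217,0.058,0.063],"dr": [0,0,-28.7]}]'

```text
t: 2.13
eef_pos: [0.434, -0.0335, 0.1199]
tcp_rot: [-3.141, -0.0, 1.777]
contact_force: [-0.4, -0.7, 0.1]
finger_gap: 0.999
```

```bash
python3 - <<'E'
from h import *
to([.434,-.032,.013],102)
im=ctrl.capture("side");cv2.imwrite("pics/d.png",im)
print(pj("side",(.434,-.032,.04)))
E
```

```text
t 2.13 pos [ 0.434  -0.0335  0.1199] yaw 101.80 F [-0.4396 -0.7006  0.0565] gap 0.999 q6 1.12
 -> delta [0.0014 0.0005 0.1069] dr [-0.0546 -0.013  -0.2038]
[190.9254 289.218 ]
```

View pics/d.png

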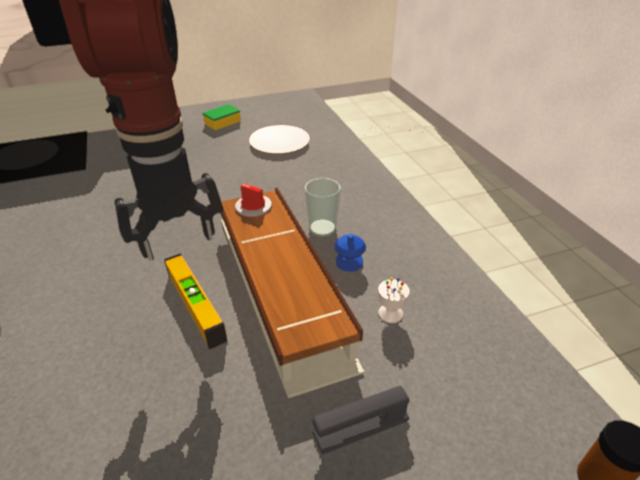

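Call:
jog_arm --steps '[{"delta_pos": [0.001,0,0.04],"dr": [0,0,0]},{"delta_pos": [0.001,0,0.08],"dr": [0,0,0]},{"delta_pos": [0.001,0,0.1],"dr": [0,0,0]},{"delta_pos": [0.001,0,0.115],"dr": [0,0,0]},{"delta_pos": [0.001,0,0.115],"dr": [0,0,0]},{"delta_pos": [0.001,0,0.115],"dr": [0,0,0]}]'

```text
t: 2.68
eef_pos: [0.4331, -0.0345, 0.0055]
tcp_rot: [-3.141, -0.0, 1.772]
contact_force: [-0.0, -0.7, -0.3]
finger_gap: 0.999
```

Call:
jog_arm --steps '[{"delta_pos": [0,0,0],"dr": [0,0,0]},{"delta_pos": [0,0,0],"dr": [0,0,0]},{"delta_pos": [0,0,0],"dr": [0,0,0]},{"delta_pos": [0,0,0],"dr": [0,0,0]},{"delta_pos": [0,0,0],"dr": [0,0,0]},{"delta_pos": [0,0,0],"dr": [0,0,0]},{"delta_pos": [0,0,0],"dr": [0,0,0]},{"delta_pos": [0,0,0],"dr": [0,0,0]}]' --gripper -1 --force 40

```text
t: 3.35
eef_pos: [0.4347, -0.0337, 0.0061]
tcp_rot: [3.14, 0.001, 1.774]
contact_force: [-0.6, 1.0, 9.7]
finger_gap: 0.345
```

```bash
python3 - <<'E'
from h import *
to([.434,-.032,.16],102)
im=ctrl.capture("side");cv2.imwrite("pics/e.png",cv2.resize(im[180:380,80:400],None,fx=2.4,fy=2.4))
im=ctrl.capture("top");cv2.imwrite("pics/e2.png",im)
E
```

```text
t 3.35 pos [ 0.4347 -0.0337  0.0061] yaw 101.65 F [-0.594   0.9773  9.723 ] gap 0.345 q6 1.12
 -> delta [ 0.0017 -0.0001 -0.1539] dr [ 0.1015  0.0524 -0.3517]
```

View pics/e.png

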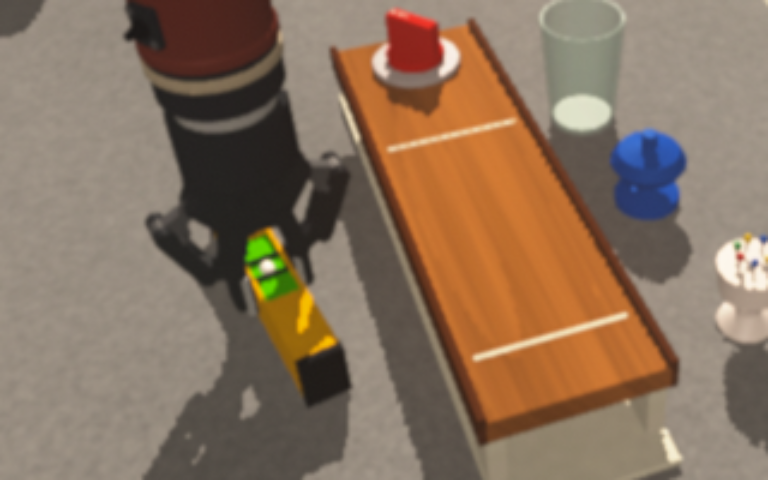

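View pics/e2.png

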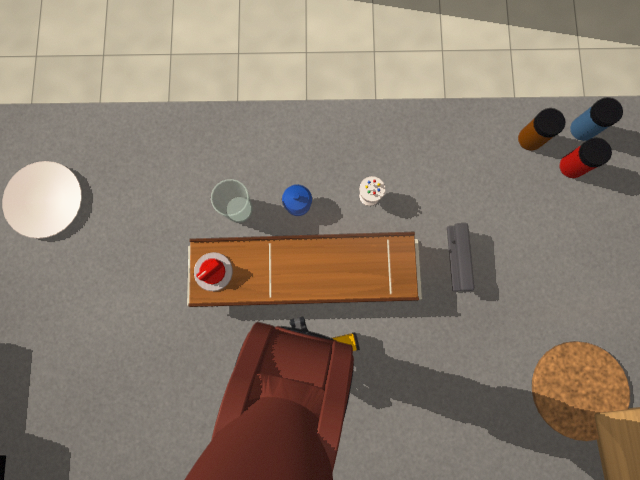

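Call:
jog_arm --steps '[{"delta_pos": [0,0,-0.01],"dr": [0,0,0]},{"delta_pos": [0,0,-0.04],"dr": [0,0,0]},{"delta_pos": [0,0,-0.08],"dr": [0,0,0]},{"delta_pos": [0,0,-0.12],"dr": [0,0,0]},{"delta_pos": [0,0,-0.14],"dr": [0,0,0]},{"delta_pos": [0,0,-0.14],"dr": [0,0,0]},{"delta_pos": [0,0,-0.14],"dr": [0,0,0]},{"delta_pos": [0,0,-0.14],"dr": [0,0,0]}]'

```text
t: 4.12
eef_pos: [0.4328, -0.0333, 0.1441]
tcp_rot: [-3.14, -0.001, 1.774]
contact_force: [0.2, -0.5, -4.1]
finger_gap: 0.348
```

```bash
python3 - <<'E'
from h import *
to([.588,-.08,.135],91.2)
im=ctrl.capture("side");cv2.imwrite("pics/f.png",im)
for c in("side","top"):
  if c=="top":ctrl.capture(c)
  print([(np.array(d["xyz"]),d["confidence"]) for d in ctrl.tip_of("level_mid",c)])
E
```

```text
t 4.12 pos [ 0.4328 -0.0333  0.1441] yaw 101.63 F [ 0.1524 -0.5002 -4.0722] gap 0.348 q6 1.12
 -> delta [-0.077   0.1426  0.0088] dr [-0.0979 -0.0355 10.4318]
[(array([ 0.4317, -0.0338,  0.1573]), 0.69)]
[(array([ 0.7275, -0.0123,  0.001 ]), 0.21)]
```

View pics/f.png

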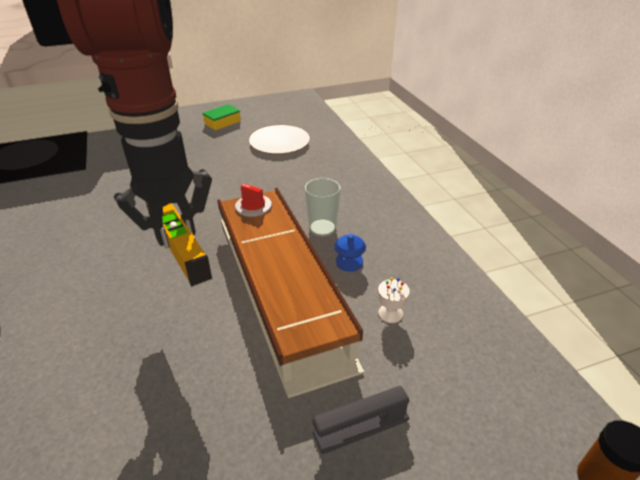

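Call:
jog_arm --steps '[{"delta_pos": [-0.077,0.1425,0.008],"dr": [0,-1,10.4]},{"delta_pos": [-0.077,0.1425,0.008],"dr": [0,-1,10.4]},{"delta_pos": [-0.077,0.1425,0.008],"dr": [0,-1,10.4]},{"delta_pos": [-0.077,0.1425,0.008],"dr": [0,-1,10.4]},{"delta_pos": [-0.077,0.1425,0.008],"dr": [0,-1,10.4]},{"delta_pos": [-0.077,0.1425,0.008],"dr": [0,-1,10.4]},{"delta_pos": [-0.077,0.1425,0.008],"dr": [0,-1,10.4]},{"delta_pos": [-0.077,0.1425,0.008],"dr": [0,-1,10.4]}]'

```text
t: 4.98
eef_pos: [0.5875, -0.0798, 0.1366]
tcp_rot: [-3.141, 0.017, 1.592]
contact_force: [0.2, 0.4, -3.2]
finger_gap: 0.346
```

```bash
python3 - <<'E'
from h import *
to([.588,-.08,.086],91.2)
im=ctrl.capture("side");cv2.imwrite("pics/g.png",cv2.resize(im[100:400,150:450],None,fx=2,fy=2))
s=ctrl.state();p=s["eef_pos"]
print("vial pred",(pj("side",p+[0,0,.034])-[150,100])*2)
print([(np.array(d["xyz"]),d["confidence"]) for d in ctrl.tip_of("level_mid","side")])
E
```

```text
t 4.98 pos [ 0.5875 -0.0798  0.1366] yaw 91.23 F [ 0.2143  0.3503 -3.2463] gap 0.346 q6 1.30
 -> delta [0.0006 0.0005 0.0506] dr [-0.0186  0.9618  0.0338]
vial pred [267.2577 245.5832]
[(array([ 0.5836, -0.0802,  0.1484]), 0.58)]
```

View pics/g.png

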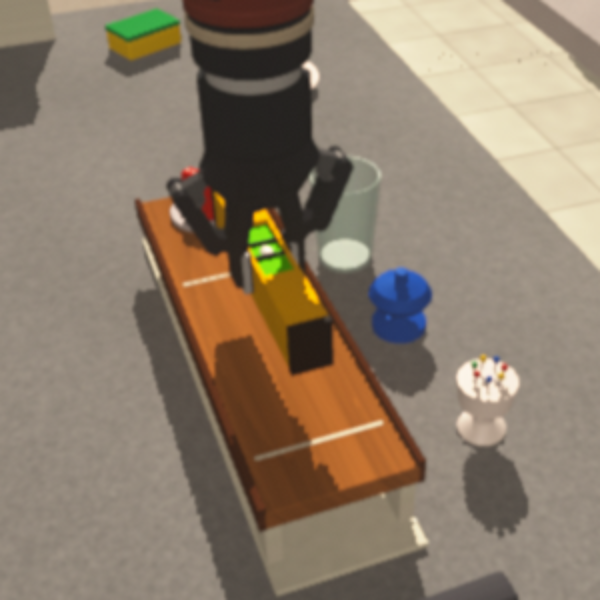

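Call:
jog_arm --steps '[{"delta_pos": [0,0.0005,0.02],"dr": [0,0,0]},{"delta_pos": [0,0.0005,0.035],"dr": [0,0,0]},{"delta_pos": [0,0.0005,0.046],"dr": [0,0,0]},{"delta_pos": [0,0.0005,0.052],"dr": [0,0,0]},{"delta_pos": [0,0.0005,0.052],"dr": [0,0,0]},{"delta_pos": [0,0.0005,0.052],"dr": [0,0,0]}]'

```text
t: 5.58
eef_pos: [0.5894, -0.0811, 0.0856]
tcp_rot: [3.14, 0.017, 1.592]
contact_force: [-0.2, 1.1, -3.3]
finger_gap: 0.345
```

Call:
jog_arm --steps '[{"delta_pos": [0,0,0.001],"dr": [0,0,0]},{"delta_pos": [0,0,0.002],"dr": [0,0,0]},{"delta_pos": [0,0,0.003],"dr": [0,0,0]},{"delta_pos": [0,0,0.003],"dr": [0,0,0]}]'

```text
t: 5.92
eef_pos: [0.5896, -0.0812, 0.0825]
tcp_rot: [3.14, 0.017, 1.592]
contact_force: [-0.6, -0.5, -2.8]
finger_gap: 0.349
```

Call:
jog_arm --steps '[{"delta_pos": [0,0,0.001],"dr": [0,0,0]},{"delta_pos": [0,0,0.0015],"dr": [0,0,0]},{"delta_pos": [0,0,0.002],"dr": [0,0,0]},{"delta_pos": [0,0,0.002],"dr": [0,0,0]}]'

```text
t: 6.25
eef_pos: [0.5894, -0.0812, 0.0802]
tcp_rot: [3.14, 0.017, 1.592]
contact_force: [-0.3, -0.8, -3.1]
finger_gap: 0.345
```

Call:
jog_arm --steps '[{"delta_pos": [0,0,0.001],"dr": [0,0,0]},{"delta_pos": [0,0,0.0015],"dr": [0,0,0]},{"delta_pos": [0,0,0.002],"dr": [0,0,0]},{"delta_pos": [0,0,0.002],"dr": [0,0,0]}]'

```text
t: 6.58
eef_pos: [0.5894, -0.0813, 0.0781]
tcp_rot: [3.14, 0.017, 1.592]
contact_force: [-0.1, -0.4, -3.6]
finger_gap: 0.346
```

Call:
jog_arm --steps '[{"delta_pos": [0,0,0.0005],"dr": [0,0,0]},{"delta_pos": [0,0,0.001],"dr": [0,0,0]},{"delta_pos": [0,0,0.001],"dr": [0,0,0]}]'

```text
t: 6.83
eef_pos: [0.5894, -0.0813, 0.0772]
tcp_rot: [3.14, 0.017, 1.592]
contact_force: [-0.8, -0.7, -2.8]
finger_gap: 0.342
```

Call:
jog_arm --steps '[{"delta_pos": [0,0,0.0005],"dr": [0,0,0]},{"delta_pos": [0,0,0.001],"dr": [0,0,0]},{"delta_pos": [0,0,0.001],"dr": [0,0,0]}]'

```text
t: 7.08
eef_pos: [0.5894, -0.0813, 0.0762]
tcp_rot: [3.14, 0.017, 1.592]
contact_force: [-0.1, -0.9, -4.0]
finger_gap: 0.343
```

Call:
jog_arm --steps '[{"delta_pos": [0,0,0.0005],"dr": [0,0,0]},{"delta_pos": [0,0,0.001],"dr": [0,0,0]},{"delta_pos": [0,0,0.001],"dr": [0,0,0]}]'

```text
t: 7.33
eef_pos: [0.5894, -0.0813, 0.0752]
tcp_rot: [3.14, 0.017, 1.592]
contact_force: [0.4, -0.6, -3.7]
finger_gap: 0.343
```

Call:
jog_arm --steps '[{"delta_pos": [0,0,0.0005],"dr": [0,0,0]},{"delta_pos": [0,0,0.001],"dr": [0,0,0]},{"delta_pos": [0,0,0.001],"dr": [0,0,0]}]'

```text
t: 7.58
eef_pos: [0.5894, -0.0813, 0.0742]
tcp_rot: [3.14, 0.017, 1.592]
contact_force: [-0.6, 0.5, -3.3]
finger_gap: 0.346
```

```bash
python3 - <<'E'
from h import *
to([.588,-.08,.086],91.2)
im=ctrl.capture("side");cv2.imwrite("pics/i.png",cv2.resize(im[150:350,200:400],None,fx=3,fy=3))
E
```

```text
t 7.58 pos [ 0.5894 -0.0813  0.0742] yaw 91.22 F [-0.6466  0.5311 -3.2533] gap 0.346 q6 1.30
 -> delta [ 0.0012 -0.0014 -0.0118] dr [0.0827 0.9921 0.0234]
```

View pics/i.png

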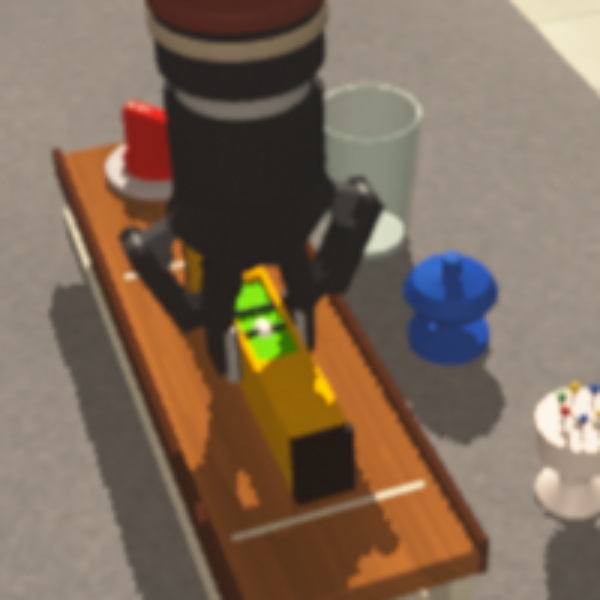

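Call:
jog_arm --steps '[{"delta_pos": [0,0,0.0005],"dr": [0,0,0]},{"delta_pos": [0,0,0.001],"dr": [0,0,0]},{"delta_pos": [0,0,0.001],"dr": [0,0,0]}]'

```text
t: 7.88
eef_pos: [0.5896, -0.0814, 0.0739]
tcp_rot: [3.14, 0.018, 1.592]
contact_force: [-3.0, 0.9, 4.3]
finger_gap: 0.345
```

Call:
jog_arm --steps '[{"delta_pos": [0,0,0.0005],"dr": [0,0,0]},{"delta_pos": [0,0,0.001],"dr": [0,0,0]},{"delta_pos": [0,0,0.001],"dr": [0,0,0]}]'

```text
t: 8.13
eef_pos: [0.5896, -0.0814, 0.0738]
tcp_rot: [3.139, 0.018, 1.592]
contact_force: [-5.7, 1.1, 15.0]
finger_gap: 0.345
```

Call:
jog_arm --steps '[{"delta_pos": [0,0,0.0005],"dr": [0,0,0]},{"delta_pos": [0,0,0.001],"dr": [0,0,0]},{"delta_pos": [0,0,0.001],"dr": [0,0,0]}]'

```text
t: 8.38
eef_pos: [0.5896, -0.0814, 0.0738]
tcp_rot: [3.139, 0.018, 1.592]
contact_force: [-9.4, 3.3, 25.9]
finger_gap: 0.339
```

Call:
jog_arm --steps '[{"delta_pos": [0,0,-0.001],"dr": [0,0,0]},{"delta_pos": [0,0,-0.0022],"dr": [0,0,0]},{"delta_pos": [0,0,-0.0022],"dr": [0,0,0]}]'

```text
t: 8.63
eef_pos: [0.5897, -0.0814, 0.0738]
tcp_rot: [3.139, 0.018, 1.592]
contact_force: [-3.3, 0.7, 7.3]
finger_gap: 0.347
```

Call:
jog_arm --steps '[{"delta_pos": [0,0,0],"dr": [0,0,0]},{"delta_pos": [0,0,0],"dr": [0,0,0]},{"delta_pos": [0,0,0],"dr": [0,0,0]},{"delta_pos": [0,0,0],"dr": [0,0,0]}]' --gripper 0.25

```text
t: 8.97
eef_pos: [0.5895, -0.0814, 0.0733]
tcp_rot: [3.14, 0.017, 1.592]
contact_force: [-0.1, -0.3, -0.1]
finger_gap: 0.624
```

```bash
python3 - <<'E'
from h import *
to([.588,-.08,.19],91.2)
E
```

```text
t 8.97 pos [ 0.5895 -0.0814  0.0733] yaw 91.22 F [-0.0827 -0.3255 -0.0683] gap 0.624 q6 1.30
 -> delta [-0.0006 -0.0013 -0.1167] dr [0.0891 0.9932 0.024 ]
```

Released cleanly. Now I'll lift straight up, then look.

Call:
jog_arm --steps '[{"delta_pos": [0,0,-0.02],"dr": [0,0,0]},{"delta_pos": [0,0,-0.05],"dr": [0,0,0]},{"delta_pos": [0,0,-0.09],"dr": [0,1,0]},{"delta_pos": [0,0,-0.12],"dr": [0,1,0]},{"delta_pos": [0,0,-0.12],"dr": [0,1,0]}]'

```text
t: 9.38
eef_pos: [0.5925, -0.0802, 0.1999]
tcp_rot: [3.131, 0.002, 1.592]
contact_force: [0.6, 0.4, -0.1]
finger_gap: 0.625
```

```bash
python3 - <<'E'
from h import *
to([.584,.136,.19],309)
im=ctrl.capture("side");cv2.imwrite("pics/j.png",cv2.resize(im[150:375,150:450],None,fx=2.6,fy=2.6))
im=ctrl.capture("top");cv2.imwrite("pics/j2.png",cv2.resize(im[220:320,180:430],None,fx=3.2,fy=3.2))
E
```

```text
t 9.38 pos [ 0.5925 -0.0802  0.1999] yaw 91.22 F [ 0.6478  0.3701 -0.0962] gap 0.625 q6 1.29
 -> delta [ 0.2163 -0.004   0.0094] dr [  0.4321  -0.706  142.2178]
```

View pics/j.png

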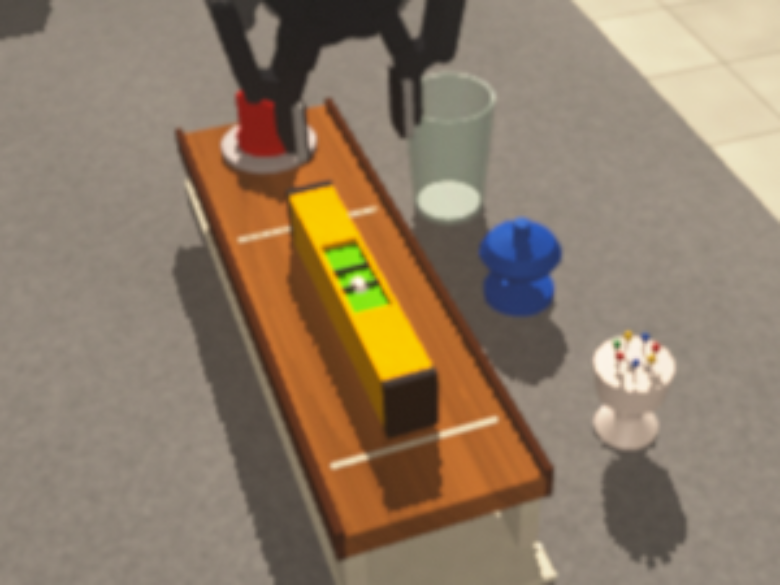

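View pics/j2.png

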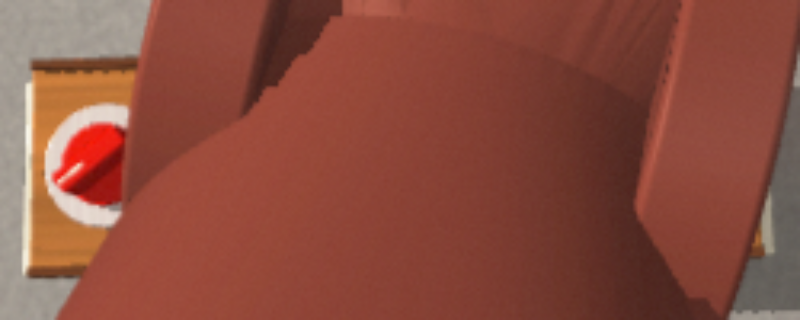

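Call:
jog_arm --steps '[{"delta_pos": [0.216,-0.004,0.0],"dr": [0,0,-57]},{"delta_pos": [0.216,-0.004,0.0],"dr": [0,0,-57]},{"delta_pos": [0.216,-0.004,0.0],"dr": [0,0,-57]},{"delta_pos": [0.216,-0.004,0.0],"dr": [0,0,-57]},{"delta_pos": [0.216,-0.004,0.0],"dr": [0,0,-57]},{"delta_pos": [0.216,-0.004,0.0],"dr": [0,0,-57]},{"delta_pos": [0.216,-0.004,0.0],"dr": [0,0,-57]},{"delta_pos": [0.216,-0.004,0.0],"dr": [0,0,-57]}]' --gripper 0.6

```text
t: 10.15
eef_pos: [0.5794, 0.1379, 0.1917]
tcp_rot: [-3.141, -0.001, 2.596]
contact_force: [-0.5, 0.2, -0.5]
finger_gap: 0.801
```

Call:
jog_arm --steps '[{"delta_pos": [0,0,0.0],"dr": [0,0,-57]},{"delta_pos": [0,0,0.0],"dr": [0,0,-57]},{"delta_pos": [0,0,0.0],"dr": [0,0,-57]},{"delta_pos": [0,0,0.0],"dr": [0,0,-57]},{"delta_pos": [0,0,0.0],"dr": [0,0,-57]},{"delta_pos": [0,0,0.0],"dr": [0,0,-57]},{"delta_pos": [0,0,0.0],"dr": [0,0,-57]},{"delta_pos": [0,0,0.0],"dr": [0,0,-57]}]'

```text
t: 10.82
eef_pos: [0.5797, 0.1365, 0.1917]
tcp_rot: [3.141, -0.001, -2.695]
contact_force: [-0.4, 0.3, 0.8]
finger_gap: 0.803
```

Call:
jog_arm --steps '[{"delta_pos": [0,0,0.0],"dr": [0,0,-57]},{"delta_pos": [0,0,0.0],"dr": [0,0,-57]},{"delta_pos": [0,0,0.0],"dr": [0,0,-57]},{"delta_pos": [0,0,0.0],"dr": [0,0,-57]},{"delta_pos": [0,0,0.0],"dr": [0,0,-57]},{"delta_pos": [0,0,0.0],"dr": [0,0,-57]},{"delta_pos": [0,0,0.0],"dr": [0,0,-57]},{"delta_pos": [0,0,0.0],"dr": [0,0,-57]}]'

```text
t: 11.48
eef_pos: [0.5797, 0.1365, 0.1917]
tcp_rot: [3.14, -0.0, -1.7]
contact_force: [-0.0, -0.5, 0.9]
finger_gap: 0.797
```

```bash
python3 - <<'E'
from h import *
to([.584,.136,.14],309)
im=ctrl.capture("side");cv2.imwrite("pics/k.png",cv2.resize(im[150:375,150:450],None,fx=2.6,fy=2.6))
im=ctrl.capture("top");cv2.imwrite("pics/k2.png",cv2.resize(im[220:320,180:430],None,fx=3.2,fy=3.2))
E
```

```text
t 11.48 pos [0.5797 0.1365 0.1917] yaw -97.42 F [-0.0446 -0.4809  0.8973] gap 0.797 q6 -1.33
 -> delta [-0.0001 -0.0044  0.0517] dr [  0.0712   0.0068 -46.4161]
```

View pics/k.png

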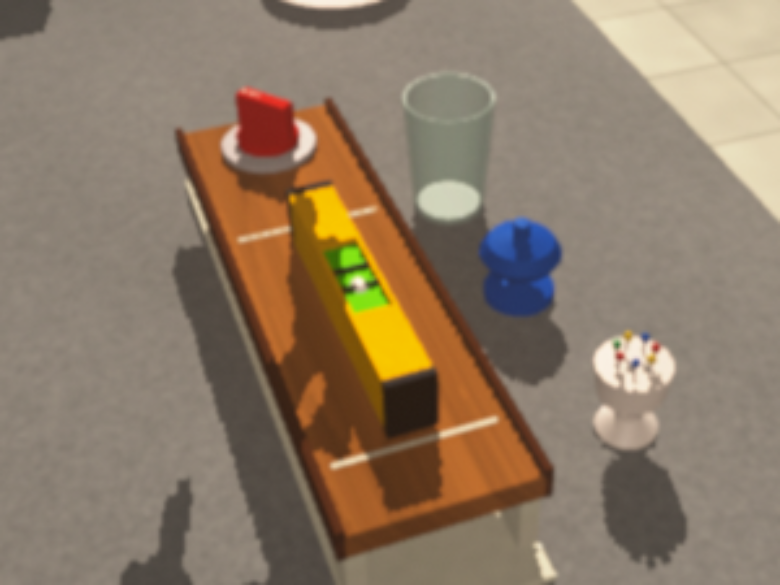

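View pics/k2.png

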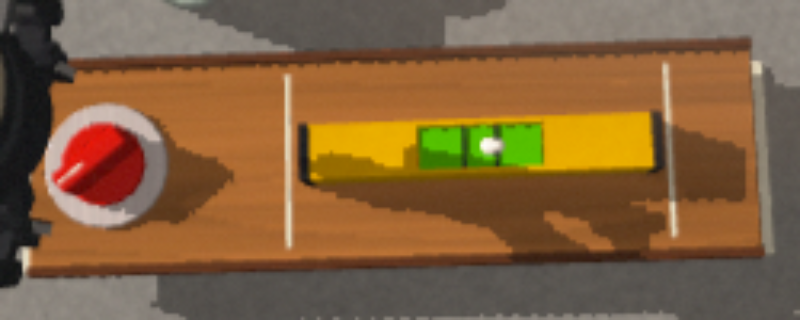

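Call:
jog_arm --steps '[{"delta_pos": [0,-0.004,0.05],"dr": [0,0,-46.4]},{"delta_pos": [0,-0.004,0.05],"dr": [0,0,-46.4]},{"delta_pos": [0,-0.004,0.05],"dr": [0,0,-46.4]},{"delta_pos": [0,-0.004,0.05],"dr": [0,0,-46.4]},{"delta_pos": [0,-0.004,0.05],"dr": [0,0,-46.4]},{"delta_pos": [0,-0.004,0.05],"dr": [0,0,-46.4]},{"delta_pos": [0,-0.004,0.05],"dr": [0,0,-46.4]},{"delta_pos": [0,-0.004,0.05],"dr": [0,0,-46.4]}]'

```text
t: 12.25
eef_pos: [0.584, 0.136, 0.1425]
tcp_rot: [3.142, -0.0, -0.898]
contact_force: [0.3, -0.1, -0.1]
finger_gap: 0.798
```

```bash
python3 - <<'E'
from h import *
to([.584,.1355,.083],309)
im=ctrl.capture("side");cv2.imwrite("pics/l.png",cv2.resize(im[120:270,180:380],None,fx=4,fy=4))
print((pj("side",[.584,.1355,.1087])-[180,120])*4, bp("top",(213.2,271.7),.07))
E
```

```text
t 12.25 pos [0.584  0.136  0.1425] yaw -51.46 F [ 0.3407 -0.0976 -0.0864] gap 0.798 q6 -2.14
 -> delta [0.0004 0.0003 0.0595] dr [ 0.0011 -0.0032 -0.459 ]
[285.4837 266.6645] [0.5819 0.1336 0.07  ]
```

View pics/l.png

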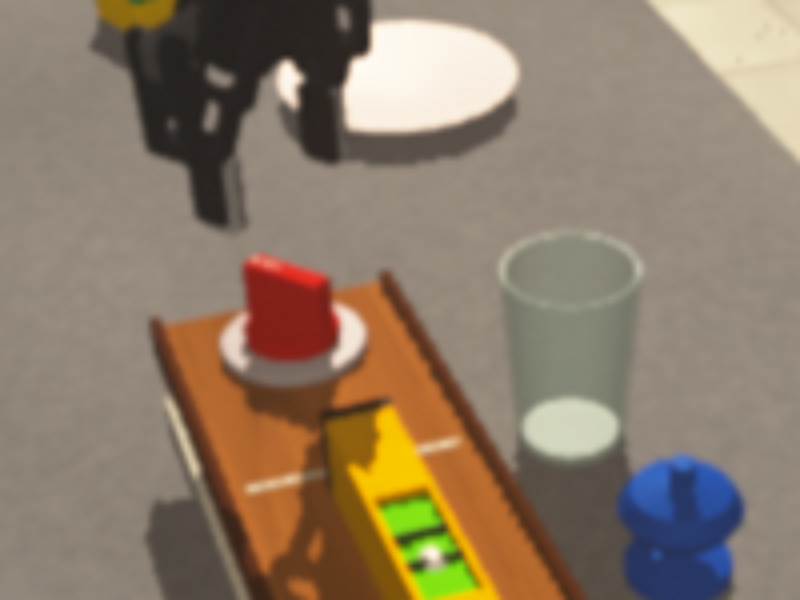

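Call:
jog_arm --steps '[{"delta_pos": [0,0.0005,0.03],"dr": [0,0,-0.4]},{"delta_pos": [0,0.0005,0.05],"dr": [0,0,-0.4]},{"delta_pos": [0,0.0005,0.0595],"dr": [0,0,-0.4]},{"delta_pos": [0,0.0005,0.0595],"dr": [0,0,-0.4]}]'

```text
t: 12.63
eef_pos: [0.5824, 0.1355, 0.0815]
tcp_rot: [3.139, 0.002, -0.893]
contact_force: [-1.3, -0.3, 1.0]
finger_gap: 0.8
```

Call:
jog_arm --steps '[{"delta_pos": [0,0,0],"dr": [0,0,0]},{"delta_pos": [0,0,0],"dr": [0,0,0]},{"delta_pos": [0,0,0],"dr": [0,0,0]},{"delta_pos": [0,0,0],"dr": [0,0,0]},{"delta_pos": [0,0,0],"dr": [0,0,0]},{"delta_pos": [0,0,0],"dr": [0,0,0]},{"delta_pos": [0,0,0],"dr": [0,0,0]},{"delta_pos": [0,0,0],"dr": [0,0,0]}]' --gripper -1 --force 40

```text
t: 13.3
eef_pos: [0.5851, 0.1359, 0.0851]
tcp_rot: [-3.139, -0.002, -0.89]
contact_force: [-1.0, -0.1, 7.4]
finger_gap: 0.154
```

```bash
python3 - <<'E'
from h import *
to([.584,.1355,.083],309)
print(ctrl.state()["wrist_torque"])
im=ctrl.capture("side");cv2.imwrite("pics/m.png",cv2.resize(im[120:270,180:380],None,fx=4,fy=4))
E
```

```text
t 13.30 pos [0.5851 0.1359 0.0851] yaw -50.97 F [-1.0327 -0.1175  7.3718] gap 0.154 q6 -2.15
 -> delta [-0.0004  0.0011  0.0021] dr [-0.1611 -0.109   0.0292]
[-0.0757  0.3035  0.1083]
```

View pics/m.png

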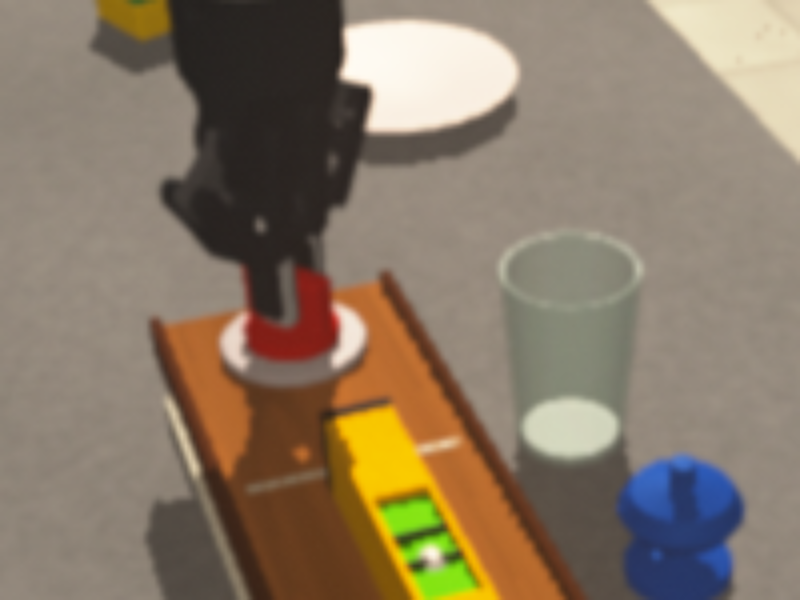

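Call:
jog_arm --steps '[{"delta_pos": [0,0,-0.0004],"dr": [0,0,6]},{"delta_pos": [0,0,-0.0008],"dr": [0,0,12]},{"delta_pos": [0,0,-0.0012],"dr": [0,0,18]},{"delta_pos": [0,0,-0.0016],"dr": [0,0,24]},{"delta_pos": [0,0,-0.002],"dr": [0,0,30]},{"delta_pos": [0,0,-0.0023],"dr": [0,0,36]},{"delta_pos": [0,0,-0.0027],"dr": [0,0,42]},{"delta_pos": [0,0,-0.003],"dr": [0,0,48]}]' --force 60

```text
t: 14.02
eef_pos: [0.5848, 0.1354, 0.0881]
tcp_rot: [-3.139, -0.0, -1.733]
contact_force: [-3.0, -2.5, 9.0]
finger_gap: 0.148
```

Call:
jog_arm --steps '[{"delta_pos": [0,0,-0.0004],"dr": [0,0,6]},{"delta_pos": [0,0,-0.0008],"dr": [0,0,12]},{"delta_pos": [0,0,-0.0012],"dr": [0,0,18]},{"delta_pos": [0,0,-0.0012],"dr": [0,0,18]},{"delta_pos": [0,0,-0.0012],"dr": [0,0,18]},{"delta_pos": [0,0,-0.0012],"dr": [0,0,18]}]'

```text
t: 14.52
eef_pos: [0.5846, 0.1353, 0.0892]
tcp_rot: [-3.139, 0.001, -2.042]
contact_force: [-2.7, -2.3, 8.3]
finger_gap: 0.151
```

```bash
cat >> h.py <<'E'
def bub(name):
    """bubble offset (mm) along vial from both cams"""
    for c in ("side","top"):
        im=ctrl.capture(c);cv2.imwrite(f"pics/{name}_{c}.png",im)
        x,y=(int(v) for v in pj(c,[.588,-.08,.11]))
        cr=im[y-30:y+30,x-40:x+40];cv2.imwrite(f"pics/{name}_{c}_z.png",cv2.resize(cr,None,fx=9,fy=9,interpolation=cv2.INTER_CUBIC))
    print("t",ctrl.state()["t"],"F",ctrl.state()["contact_force"],"tau",ctrl.state()["wrist_torque"])
E
python3 - <<'E'
from h import *
bub("n"); to([.584,.1355,.09],309-66)
E
```

```text
t 14.6167 F [-2.4128 -1.8187  7.7619] tau [-0.4269  0.3817 -0.0819]
t 14.62 pos [0.5847 0.1353 0.0892] yaw -117.01 F [-2.4128 -1.8187  7.7619] gap 0.149 q6 -0.99
 -> delta [ 0.0001  0.0007 -0.0008] dr [-0.1519  0.0389 -0.0093]
```

View pics/n_side_z.png

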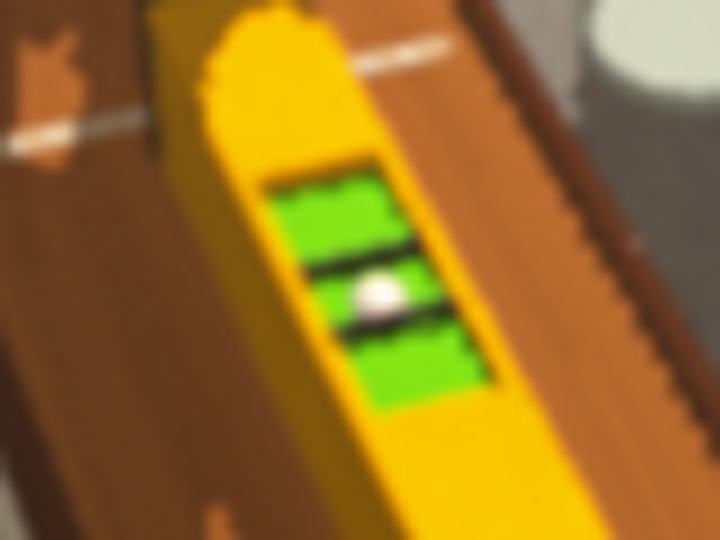

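View pics/n_top.png

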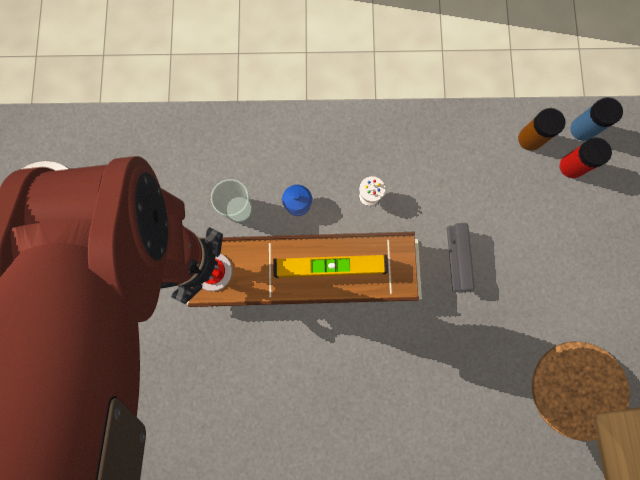

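Call:
jog_arm --steps '[{"delta_pos": [0,0,0],"dr": [0,0,0]},{"delta_pos": [0,0,0],"dr": [0,0,0]},{"delta_pos": [0,0,0],"dr": [0,0,0]},{"delta_pos": [0,0,0],"dr": [0,0,0]},{"delta_pos": [0,0,0],"dr": [0,0,0]},{"delta_pos": [0,0,0],"dr": [0,0,0]},{"delta_pos": [0,0,0],"dr": [0,0,0]},{"delta_pos": [0,0,0],"dr": [0,0,0]}]'

```text
t: 15.28
eef_pos: [0.5846, 0.1353, 0.0892]
tcp_rot: [-3.139, 0.001, -2.042]
contact_force: [-3.1, -3.1, 7.9]
finger_gap: 0.151
```

```bash
cat >> h.py <<'E'
def measure(name):
    for c in ("side","top"):
        im=cv2.imread(f"pics/{name}_{c}.png").astype(float)
        H=cv2.cvtColor(im.astype(np.uint8),cv2.COLOR_BGR2HSV)
        g=(H[...,0]>40)&(H[...,0]<75)&(H[...,1]>120)&(H[...,2]>50)
        x,y=(int(v) for v in pj(c,[.588,-.08,.11]))
        msk=np.zeros(g.shape,bool);msk[y-25:y+25,x-35:x+35]=1;g&=msk
        v,u=np.nonzero(g)
        # work along shelf axis direction in world on plane z=.108
        hull=cv2.convexHull(np.stack([u,v],1).astype(np.int32));m=np.zeros(g.shape,np.uint8);cv2.fillConvexPoly(m,hull,1)
        v,u=np.nonzero(m)
        P=np.array([bp(c,p,.108)[:2] for p in zip(u,v)])
        B=im[v,u];ax=np.array([-np.sin(np.radians(1.2)),np.cos(np.radians(1.2))])
        s=(P-[.588,-.08])@ax*1000; lat=(P-P.mean(0))@np.array([ax[1],-ax[0]])*1000
        ww=np.clip(B.min(1)-90,0,None)*(abs(lat)<9)   # white
        sb=(ww*s).sum()/ww.sum()
        dk=np.clip(110-B[:,1],0,None)*(abs(lat)<7)
        res=[]
        for sg in(-1,1):
            mid=s.mean();k=(sg*(s-mid)>4)&(sg*(s-mid)<14)
            res.append((dk*k*s).sum()/(dk*k).sum())
        print(c,"vial centre(hull) %.2f"%((s.max()+s.min())/2),"bubble %.2f"%sb,"marks",np.round(res,2),"mid %.2f"%np.mean(res),"OFFSET(+=knob) %.2f"%(sb-np.mean(res)))
E
python3 - <<'E'
from h import *
measure("n")
bub("o");measure("o")
E
```

```text
side vial centre(hull) -1.14 bubble -3.47 marks [-11.47   6.15] mid -2.66 OFFSET(+=knob) -0.81
top vial centre(hull) -1.85 bubble -3.06 marks [-10.     7.78] mid -1.11 OFFSET(+=knob) -1.95
t 15.3833 F [-2.5372 -2.6659  6.9339] tau [-0.4301  0.4123 -0.0948]
side vial centre(hull) -1.44 bubble -2.76 marks [-11.39   6.25] mid -2.57 OFFSET(+=knob) -0.19
top vial centre(hull) -1.85 bubble -2.19 marks [-9.97  7.79] mid -1.09 OFFSET(+=knob) -1.10
```

View pics/o_side_z.png

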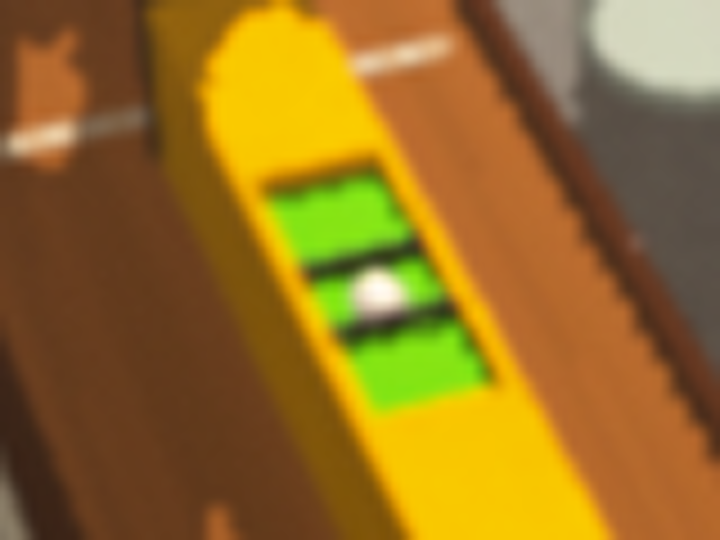

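View pics/o_top_z.png

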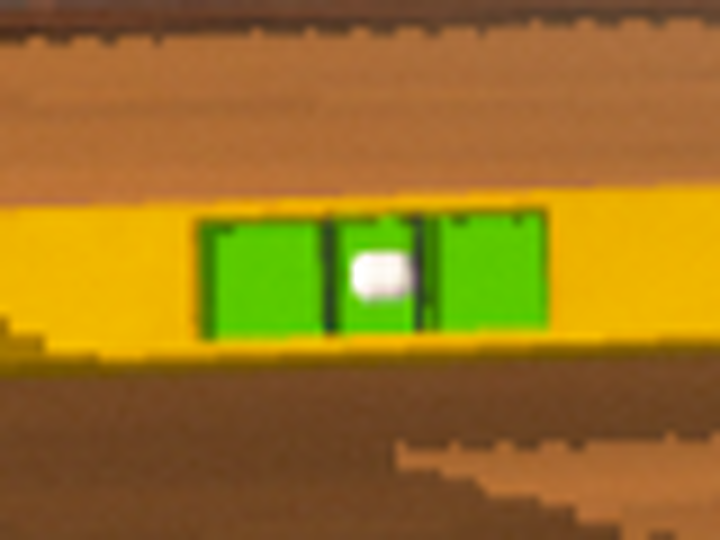

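Call:
jog_arm --steps '[{"delta_pos": [0,0,0],"dr": [0,0,0]},{"delta_pos": [0,0,0],"dr": [0,0,0]},{"delta_pos": [0,0,0],"dr": [0,0,0]},{"delta_pos": [0,0,0],"dr": [0,0,0]},{"delta_pos": [0,0,0],"dr": [0,0,0]},{"delta_pos": [0,0,0],"dr": [0,0,0]},{"delta_pos": [0,0,0],"dr": [0,0,0]},{"delta_pos": [0,0,0],"dr": [0,0,0]}]'

```text
t: 16.05
eef_pos: [0.5846, 0.1353, 0.0892]
tcp_rot: [-3.139, 0.001, -2.042]
contact_force: [-2.8, -1.7, 8.0]
finger_gap: 0.147
```

Call:
jog_arm --steps '[{"delta_pos": [0,0,0],"dr": [0,0,0]},{"delta_pos": [0,0,0],"dr": [0,0,0]},{"delta_pos": [0,0,0],"dr": [0,0,0]},{"delta_pos": [0,0,0],"dr": [0,0,0]},{"delta_pos": [0,0,0],"dr": [0,0,0]},{"delta_pos": [0,0,0],"dr": [0,0,0]},{"delta_pos": [0,0,0],"dr": [0,0,0]},{"delta_pos": [0,0,0],"dr": [0,0,0]}]'

```text
t: 16.72
eef_pos: [0.5846, 0.1353, 0.0892]
tcp_rot: [-3.139, 0.001, -2.042]
contact_force: [-2.7, -2.6, 8.3]
finger_gap: 0.144
```

```bash
python3 - <<'E'
from h import *
bub("p");measure("p")
E
```

```text
t 16.8167 F [-2.8457 -2.4304  7.7275] tau [-0.4011  0.4098 -0.0656]
side vial centre(hull) -1.42 bubble -2.74 marks [-11.39   6.22] mid -2.59 OFFSET(+=knob) -0.16
top vial centre(hull) -1.85 bubble -2.19 marks [-9.96  7.79] mid -1.09 OFFSET(+=knob) -1.11
```

Call:
jog_arm --steps '[{"delta_pos": [0,0,-0.0003],"dr": [0,0,5]},{"delta_pos": [0,0,-0.0006],"dr": [0,0,10]},{"delta_pos": [0,0,-0.001],"dr": [0,0,17]},{"delta_pos": [0,0,-0.001],"dr": [0,0,17]},{"delta_pos": [0,0,-0.001],"dr": [0,0,17]},{"delta_pos": [0,0,-0.001],"dr": [0,0,17]},{"delta_pos": [0,0,-0.001],"dr": [0,0,17]},{"delta_pos": [0,0,-0.001],"dr": [0,0,17]}]'

```text
t: 17.48
eef_pos: [0.5845, 0.1353, 0.0903]
tcp_rot: [-3.139, 0.001, -2.339]
contact_force: [-3.5, -1.7, 8.7]
finger_gap: 0.15
```

Call:
jog_arm --steps '[{"delta_pos": [0,0,0],"dr": [0,0,0]},{"delta_pos": [0,0,0],"dr": [0,0,0]},{"delta_pos": [0,0,0],"dr": [0,0,0]},{"delta_pos": [0,0,0],"dr": [0,0,0]},{"delta_pos": [0,0,0],"dr": [0,0,0]},{"delta_pos": [0,0,0],"dr": [0,0,0]},{"delta_pos": [0,0,0],"dr": [0,0,0]},{"delta_pos": [0,0,0],"dr": [0,0,0]}]'

```text
t: 18.15
eef_pos: [0.5845, 0.1353, 0.0903]
tcp_rot: [-3.139, 0.001, -2.339]
contact_force: [-3.9, -2.9, 8.7]
finger_gap: 0.147
```

Call:
jog_arm --steps '[{"delta_pos": [0,0,0],"dr": [0,0,0]},{"delta_pos": [0,0,0],"dr": [0,0,0]},{"delta_pos": [0,0,0],"dr": [0,0,0]},{"delta_pos": [0,0,0],"dr": [0,0,0]},{"delta_pos": [0,0,0],"dr": [0,0,0]},{"delta_pos": [0,0,0],"dr": [0,0,0]},{"delta_pos": [0,0,0],"dr": [0,0,0]},{"delta_pos": [0,0,0],"dr": [0,0,0]}]'

```text
t: 18.82
eef_pos: [0.5845, 0.1353, 0.0903]
tcp_rot: [-3.139, 0.001, -2.339]
contact_force: [-3.2, -2.7, 8.3]
finger_gap: 0.15
```

```bash
python3 - <<'E'
from h import *
bub("r");measure("r")
E
```

```text
t 18.9167 F [-2.3797 -2.6623  8.4525] tau [-0.4625  0.5273 -0.1099]
side vial centre(hull) -0.79 bubble -1.84 marks [-11.14   6.48] mid -2.33 OFFSET(+=knob) 0.49
top vial centre(hull) -1.88 bubble -1.49 marks [-10.12   7.78] mid -1.17 OFFSET(+=knob) -0.32
```

View pics/r_top_z.png

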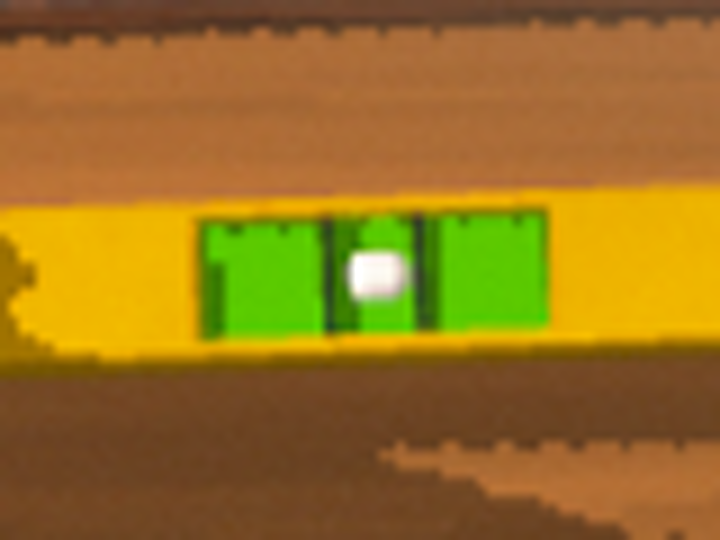

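View pics/r_side_z.png

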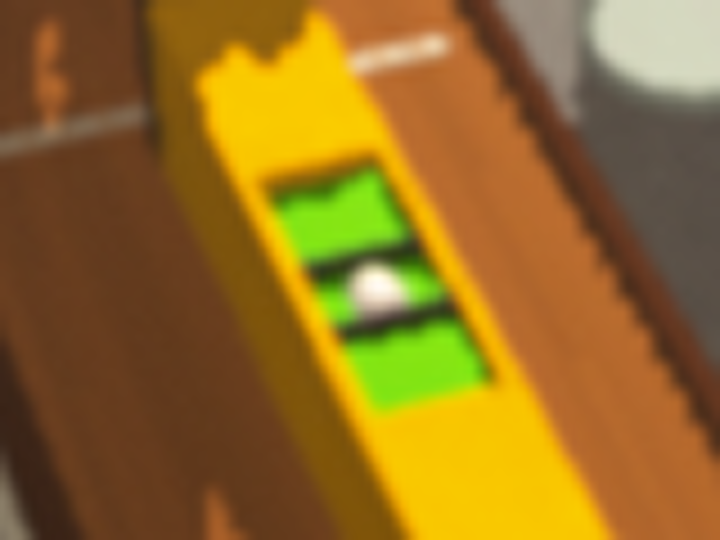

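```bash
python3 - <<'E'
from h import *
x,y=(int(v) for v in pj("top",[.588,-.08,.11]));print(x,y)
for n in("p","r"):
    im=cv2.imread(f"pics/{n}_top.png")
    print(n);
    for v in range(y-6,y+7): print(v,"min",im[v,x-12:x+16].min(1))
    for v in (y-5,y-4,y+3,y+4): print(v,"G",im[v,x-22:x+22,1])
E
```

```text
329 265
p
259 min [ 0  0  0  0  0  0  0  8 16  0  0  0  0  0  0  0  0 17 34  0  0  0  0  0
  0  0  0  0]
260 min [ 0  0  0  0  0  0  0  8 27  1  0  0  0  0  0  0  0  0 29  3  0  0  0  0
  0  0  0  0]
261 min [ 0  0  0  0  0  0  0 10 29  1  0  0  0  0  0  0  0  0 33  0  0  0  0  0
  0  0  0  0]
262 min [ 0  0  0  0  0  0  0 12 32  3  0  0  0 17 23 32 11  0 35  3  0  0  0  0
  0  0  0  0]
263 min [  0   0   0   0   0   0   0  15  29   0   0 105 222 216 212 217 185  94
  44   5   0   0   0   0   0   0   0   0]
264 min [  0   0   0   0   0   0   0   0  22   0   0 236 249 240 238 238 219 130
  54   3   0   0   0   0   0   0   0   0]
265 min [  0   0   0   0   0   0   0   0  26   5   0 248 251 242 241 242 218 158
  68   9   0   0   0   0   0   0   0   0]
266 min [  0   0   0   0   0   0   0   0  28   0   0 240 244 229 226 227 197 154
  67   0   0   0   0   0   0   0   0   0]
267 min [  0   0   0   0   0   0   0   0  33   0   0 133 216 194 188 189 160 103
  50  16   0   0   0   0   0   0   0   0]
268 min [ 0  0  0  0  0  0  0  0 35  4  0  0 96 93 80 84 67 17 32 18  0  0  0  0
  0  0  0  0]

[... 2449 characters left out ...]
180 186 187 188 138 182 190 187 126
  71 121 128 129 180 199 199 200 189 154  69 122 128 193 201 189 198 199
 201 200 200 188 198 200 150 170]
261 G [182 183 179 148 131 193 203 189 187 199 200 202 202 190 199 200 202 131
  79 123 128 126 192 202 201 201 201 166  71 119 129 193 202 200 202 202
 201 201 199 198 202 201 150 172]
268 G [182 183 182 157 131 128 129 193 200 203 201 201 200 202 203 202 204 193
  83 119 126 150 199 200 199 196 196 199  88  99 125 193 201 200 202 202
 200 201 200 202 201 201 185 172]
269 G [180 182 180 160 129 125 128 195 205 203 203 203 203 202 203 203 202 202
  90 121 130 130 194 202 201 202 202 204 104 104 126 195 203 202 202 202
 201 202 200 201 199 202 196 173]
```

```bash
cat > h2.py <<'E'
from h import *
def prof(fn,c,ctr,yaw):
    im=cv2.imread(fn); ax=np.array([np.cos(np.radians(yaw)),np.sin(np.radians(yaw)),0]);lt=np.array([ax[1],-ax[0],0])
    S=np.arange(-36,36.01,.5)/1000;L=np.arange(-16,16.01,.5)/1000
    uv=np.array([[pj(c,np.array(ctr)+ax*s+lt*l) for s in S] for l in L]).astype(np.float32)
    return cv2.remap(im,uv[...,0],uv[...,1],cv2.INTER_LINEAR)
rows=[]
for n,ctr,z,yaw in(("a",(.434,-.032,.04),0,102),("p",(.588,-.081,.108),0,91.2),("r",(.588,-.081,.108),0,91.2)):
    for c in("top","side"):
        w=prof(f"pics/{n}_{c}.png",c,ctr,yaw);rows.append((n+c,w))
big=[cv2.resize(w,None,fx=5,fy=2.9) for _,w in rows]
cv2.imwrite("pics/rect.png",np.vstack([np.hstack(big[i:i+1]) for i in range(6)])[:600*2])
for n,w in rows:
    f=w.astype(float);mn=f.min(2)
    print(n);print("bub",mn[28:37,24:-24].mean(0).astype(int)[::2]);print("G",(f[20:46,:,1].min(0)).astype(int)[24:-24:2])
E
python3 h2.py
```

```text
Traceback (most recent call last):
  File "h2.py", line 10, in <module>
    w=prof(f"pics/{n}_{c}.png",c,ctr,yaw);rows.append((n+c,w))
  File "h2.py", line 5, in prof
    uv=np.array([[pj(c,np.array(ctr)+ax*s+lt*l) for s in S] for l in L]).astype(np.float32)
                  ~~^^^^^^^^^^^^^^^^^^^^^^^^^^^
  File "h.py", line 9, in pj
    m=ctrl.camera_model(c);K,R,t=map(np.array,(m["intrinsics"],m["R"],m["t"]))
ValueError: time passes only in moves, steps and waits
```

```bash
cat > fix.py <<'E'
s=open('h.py').read()
s=s.replace("np.set_printoptions","CM={c:ctrl.camera_model(c) for c in('side','top')}\nnp.set_printoptions",1).replace("m=ctrl.camera_model(c)","m=CM[c]")
open('h.py','w').write(s)
E
python3 fix.py; python3 h2.py
```

```text
atop
bub [  0   0   0   0   0   0   0   0   0   0   0   2   7  15  26  36  52  87
 127 158 184 198 208 208 210 214 219 218 184 111  57  31  22  11   3   0
   0   0   0   0   0   0   0   0   0   0   0   0   0]
G [174 176 174 175 175 175 175 173 165 141 112 108  94  79  65  84 111 120
 137 154 160 153 147 147 157 163 145 119 113 104  89  78  70 112 144 168
 175 175 175 175 174 175 176 175 175 174 175 175 175]
aside
bub [  0   0   0   0   0   2   5   9  13  18  25  35  50  71  95 118 138 156
 173 186 197 206 211 212 207 194 174 147 114  81  56  38  25  17  11   5
   1   0   0   0   0   0   0   0   0   0   0   0   0]
G [191 191 186 177 165 149 128 110  92  75  64  55  57  78 103 125 145 156
 165 171 171 168 161 149 133 115  97  81  65  57  68  87 109 133 155 172
 181 188 189 186 185 187 188 188 186 184 179 169 158]
ptop
bub [  0   0   0   0   0   0   0   0   0   0   0   0   1   3  25  58 104 151
 187 214 228 234 234 234 235 242 245 240 167  32   0   2  15  23   8   0
   0   0   0   0   0   0   0   0   0   0   0   0   0]
G [200 200 201 201 200 200 201 200 199 195 178 142 121 108  96  64 1
[... 668 characters left out ...]
 195 103  46   2  19  28   9   0
   0   0   0   0   0   0   0   0   0   0   0   0   0]
G [200 198 199 200 200 200 199 200 200 195 178 142 119 106  93  74 119 168
 178 178 186 193 197 196 193 182 163 136 128 129 124 117  92  78 134 170
 194 200 201 201 200 200 200 200 200 201 201 201 200]
rside
bub [ 17  17  18  18  18  18  17  17  15  14  13  15  18  27  40  58  83 109
 135 160 180 197 211 218 220 218 205 186 159 125  93  67  49  39  37  35
  34  30  25  22  20  19  19  19  19  19  19  18  17]
G [227 228 228 228 228 226 224 212 199 174 143 113  87  64  63  70  92 119
 143 163 181 192 196 195 187 172 154 132 111  92  73  67  73  92 119 151
 179 202 215 224 228 229 228 228 228 228 227 224 212]
```

View pics/rect.png

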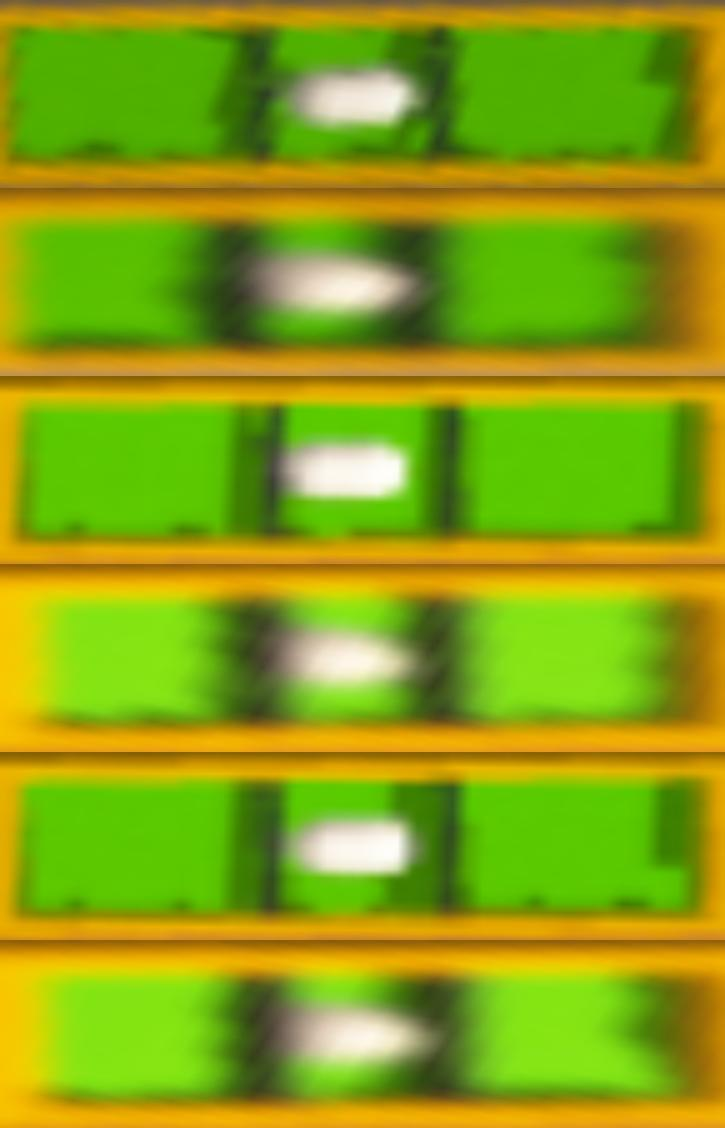

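Call:
jog_arm --steps '[{"delta_pos": [0,0,-0.0003],"dr": [0,0,5]},{"delta_pos": [0,0,-0.0006],"dr": [0,0,11]},{"delta_pos": [0,0,-0.0006],"dr": [0,0,11]},{"delta_pos": [0,0,-0.0006],"dr": [0,0,11]},{"delta_pos": [0,0,-0.0006],"dr": [0,0,11]},{"delta_pos": [0,0,-0.0006],"dr": [0,0,11]},{"delta_pos": [0,0,-0.0006],"dr": [0,0,11]},{"delta_pos": [0,0,-0.0006],"dr": [0,0,11]}]'

```text
t: 19.58
eef_pos: [0.5845, 0.1353, 0.091]
tcp_rot: [-3.14, 0.002, -2.531]
contact_force: [-3.6, -3.2, 10.1]
finger_gap: 0.155
```

```bash
python3 - <<'E'
from h import *
to([.584,.1355,.16],-145)
E
```

```text
t 19.58 pos [0.5845 0.1353 0.091 ] yaw -145.01 F [-3.6127 -3.2148 10.0661] gap 0.155 q6 -0.50
 -> delta [ 0.0001  0.0003 -0.069 ] dr [-0.1133  0.089  -0.009 ]
```

Call:
jog_arm --steps '[{"delta_pos": [0,0,0],"dr": [0,0,0]},{"delta_pos": [0,0,0],"dr": [0,0,0]},{"delta_pos": [0,0,0],"dr": [0,0,0]},{"delta_pos": [0,0,0],"dr": [0,0,0]}]' --gripper 0.3

```text
t: 19.92
eef_pos: [0.5843, 0.1358, 0.0897]
tcp_rot: [-3.141, 0.001, -2.53]
contact_force: [-0.6, -0.4, -0.1]
finger_gap: 0.653
```

Call:
jog_arm --steps '[{"delta_pos": [0,0,-0.03],"dr": [0,0,0]},{"delta_pos": [0,0,-0.06],"dr": [0,0,0]},{"delta_pos": [0.01,0.03,-0.09],"dr": [0,0,0]},{"delta_pos": [0.02,0.06,-0.1],"dr": [0,0,0]},{"delta_pos": [0.03,0.1,-0.1],"dr": [0,0,0]},{"delta_pos": [0.036,0.123,-0.1],"dr": [0,0,0]},{"delta_pos": [0.036,0.123,-0.1],"dr": [0,0,0]},{"delta_pos": [0.036,0.123,-0.1],"dr": [0,0,0]}]'

```text
t: 20.58
eef_pos: [0.4834, 0.2167, 0.1899]
tcp_rot: [-3.141, 0.002, -2.528]
contact_force: [0.3, 0.5, -0.9]
finger_gap: 0.65
```

Call:
jog_arm --steps '[{"delta_pos": [0,0,0],"dr": [0,0,0]},{"delta_pos": [0,0,0],"dr": [0,0,0]},{"delta_pos": [0,0,0],"dr": [0,0,0]},{"delta_pos": [0,0,0],"dr": [0,0,0]},{"delta_pos": [0,0,0],"dr": [0,0,0]},{"delta_pos": [0,0,0],"dr": [0,0,0]}]'

```text
t: 21.08
eef_pos: [0.4843, 0.2155, 0.1895]
tcp_rot: [-3.141, 0.001, -2.531]
contact_force: [0.0, 0.4, 1.2]
finger_gap: 0.65
```

```bash
sed -i 's/("r",(.588,-.081,.108),0,91.2))/("r",(.588,-.081,.108),0,91.2),("s",(.588,-.081,.108),0,91.2))/; s/i in range(6)/i in (0,1,4,5,6,7)/' h2.py; python3 - <<'E'
from h import *
bub("s");measure("s");to([.584,.136,.09],-145)
E
python3 h2.py | grep -A12 "^s"
```

```text
t 21.1833 F [-0.7634 -0.082  -0.217 ] tau [-0.0244 -0.0015  0.0058]
side vial centre(hull) -1.14 bubble -0.89 marks [-10.85   6.59] mid -2.13 OFFSET(+=knob) 1.24
top vial centre(hull) -1.92 bubble -0.42 marks [-10.51   7.55] mid -1.48 OFFSET(+=knob) 1.06
t 21.18 pos [0.4842 0.2157 0.1896] yaw -144.99 F [-0.7634 -0.082  -0.217 ] gap 0.648 q6 -0.33
 -> delta [-0.0359 -0.1224  0.0997] dr [-0.0424  0.0748  0.009 ]
stop
bub [  0   0   0   0   0   0   0   0   0   0   0   0   2  10  21  32  49  68
 108 145 175 197 213 215 214 216 220 228 227 217 129  17  22  23   8   0
   0   0   0   0   0   0   0   0   0   0   0   0   0]
G [177 176 177 177 175 176 176 177 177 173 162 128 104  91  79  68 106 149
 152 150 153 162 175 174 174 168 158 137 117 113 107  99  79  74 124 156
 173 177 177 177 177 176 177 177 178 176 178 178 176]
sside
bub [ 19  19  18  18  18  18  18  18  16  15  14  15  17  25  36  53  76 100
 124 146 166 182 197 207 215 219 215 207 189 163 134 101  71  51  41  35
  31  28  25  22  21  19  18  18  18  18  19  19  19]
G [225 225 225 225 226 225 223 216 202 186 155 123  96  72  56  66  85 110
 134 153 171 185 192 194 190 178 158 134 113  94  75  72  67  84 111 139
 168 194 208 218 224 226 226 226 226 226 225 223 217]
```

View pics/rect.png

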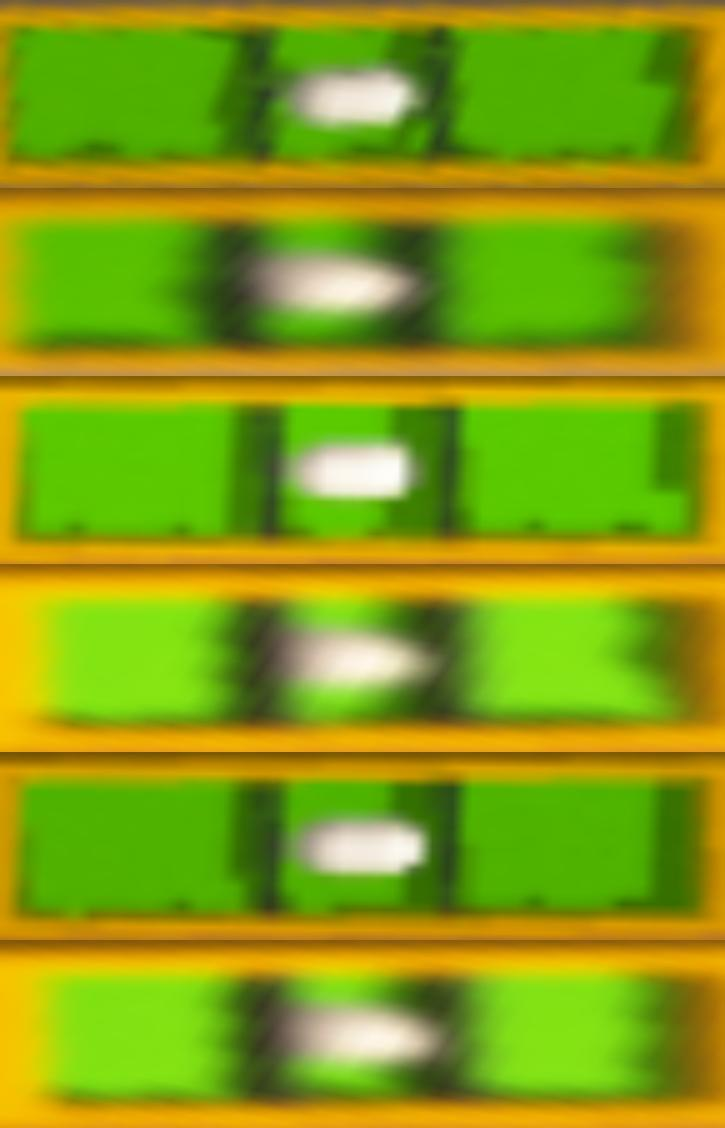

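View pics/s_top.png

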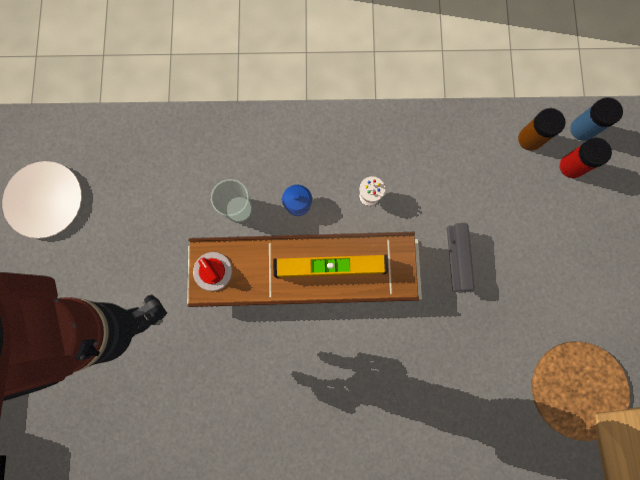

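```bash
python3 - <<'E'
from h import *
to([.5872,-.045,.15],-178.8)
print((.588-.5872))
E
```

```text
t 21.18 pos [0.4842 0.2157 0.1896] yaw -144.99 F [-0.7634 -0.082  -0.217 ] gap 0.648 q6 -0.33
 -> delta [ 0.0653 -0.2725  0.0397] dr [-0.0191  0.0851 33.809 ]
0.0007999999999999119
```

Call:
jog_arm --steps '[{"delta_pos": [0.0653,-0.2725,0.0],"dr": [0,0,33.8]},{"delta_pos": [0.0653,-0.2725,0.0],"dr": [0,0,33.8]},{"delta_pos": [0.0653,-0.2725,0.0],"dr": [0,0,33.8]},{"delta_pos": [0.0653,-0.2725,0.0],"dr": [0,0,33.8]},{"delta_pos": [0.0653,-0.2725,0.0],"dr": [0,0,33.8]},{"delta_pos": [0.0653,-0.2725,0.0],"dr": [0,0,33.8]},{"delta_pos": [0.0653,-0.2725,0.0],"dr": [0,0,33.8]},{"delta_pos": [0.0653,-0.2725,0.02],"dr": [0,0,33.8]}]' --gripper -1

```text
t: 21.85
eef_pos: [0.5913, -0.0509, 0.1725]
tcp_rot: [-3.138, 0.009, -3.125]
contact_force: [-0.1, 0.1, -0.4]
finger_gap: -0.0
```

Call:
jog_arm --steps '[{"delta_pos": [0,0,0],"dr": [0,0,0]},{"delta_pos": [0,0,0],"dr": [0,0,0]},{"delta_pos": [0,0,0],"dr": [0,0,0]}]'

```text
t: 22.1
eef_pos: [0.5867, -0.044, 0.1702]
tcp_rot: [3.141, 0.001, -3.119]
contact_force: [0.5, 0.0, -0.6]
finger_gap: -0.004
```

```bash
python3 - <<'E'
from h import *
to([.5872,-.045,.125],-178.8)
bub("u");measure("u")
E
```

```text
t 22.10 pos [ 0.5867 -0.044   0.1702] yaw -178.73 F [ 0.5115  0.0321 -0.6295] gap -0.004 q6 -0.22
 -> delta [-0.0004 -0.001   0.0452] dr [0.0232 0.0665 0.0739]
t 22.2 F [-0.8797 -1.1378 -0.0622] tau [-0.0262  0.0079 -0.0531]
side vial centre(hull) -1.14 bubble -0.90 marks [-10.83   6.59] mid -2.12 OFFSET(+=knob) 1.22Traceback (most recent call last):
  File "<stdin>", line 3, in <module>
  File "h.py", line 39, in measure
    hull=cv2.convexHull(np.stack([u,v],1).astype(np.int32));m=np.zeros(g.shape,np.uint8);cv2.fillConvexPoly(m,hull,1)
                                                                                         ~~~~~~~~~~~~~~~~~~^^^^^^^^^^
cv2.error: OpenCV(4.12.0) /io/opencv/modules/imgproc/src/drawing.cpp:2404: error: (-215:Assertion failed) points.checkVector(2, CV_32S) >= 0 in function 'fillConvexPoly'
```

View pics/u_side.png

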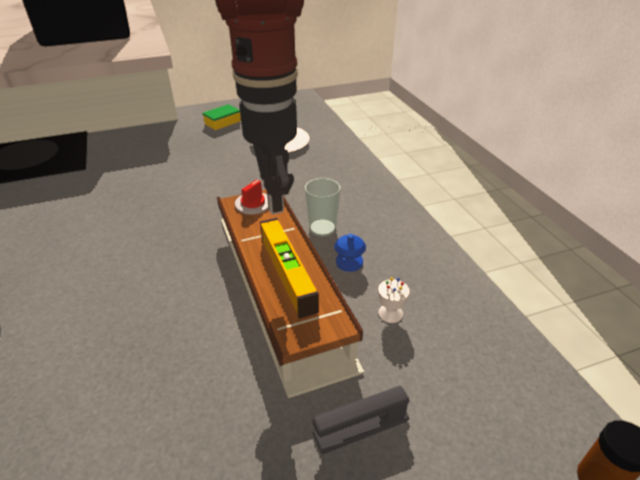

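Call:
jog_arm --steps '[{"delta_pos": [0,-0.001,0.025],"dr": [0,0,0]},{"delta_pos": [0,-0.001,0.04],"dr": [0,0,0]},{"delta_pos": [0,-0.001,0.05],"dr": [0,0,0]},{"delta_pos": [0,-0.001,0.054],"dr": [0,0,0]},{"delta_pos": [0,-0.001,0.054],"dr": [0,0,0]}]'

```text
t: 22.62
eef_pos: [0.5868, -0.0453, 0.1155]
tcp_rot: [3.141, 0.001, -3.119]
contact_force: [-0.5, -1.3, -0.9]
finger_gap: 0.0
```

Call:
jog_arm --steps '[{"delta_pos": [0,0,0.0007],"dr": [0,0,0]},{"delta_pos": [0,0,0.0014],"dr": [0,0,0]},{"delta_pos": [0,0,0.002],"dr": [0,0,0]},{"delta_pos": [0,0,0.002],"dr": [0,0,0]}]'

```text
t: 22.95
eef_pos: [0.5875, -0.0459, 0.1143]
tcp_rot: [-3.142, 0.002, -3.12]
contact_force: [-0.1, 0.0, 0.0]
finger_gap: -0.002
```

Call:
jog_arm --steps '[{"delta_pos": [0,0,0.0005],"dr": [0,0,0]},{"delta_pos": [0,0,0.001],"dr": [0,0,0]},{"delta_pos": [0,0,0.001],"dr": [0,0,0]}]'

```text
t: 23.2
eef_pos: [0.5872, -0.0459, 0.1128]
tcp_rot: [3.141, 0.002, -3.12]
contact_force: [-0.0, -0.1, -0.5]
finger_gap: 0.006
```

Call:
jog_arm --steps '[{"delta_pos": [0,0,0.0004],"dr": [0,0,0]},{"delta_pos": [0,0,0.0008],"dr": [0,0,0]},{"delta_pos": [0,0,0.001],"dr": [0,0,0]},{"delta_pos": [0,0,0.001],"dr": [0,0,0]}]'

```text
t: 23.53
eef_pos: [0.5871, -0.0458, 0.1117]
tcp_rot: [3.142, 0.001, -3.12]
contact_force: [0.3, -0.1, 0.7]
finger_gap: -0.003
```

Call:
jog_arm --steps '[{"delta_pos": [0,0,0.0004],"dr": [0,0,0]},{"delta_pos": [0,0,0.0008],"dr": [0,0,0]},{"delta_pos": [0,0,0.001],"dr": [0,0,0]},{"delta_pos": [0,0,0.001],"dr": [0,0,0]}]'

```text
t: 23.87
eef_pos: [0.5872, -0.0458, 0.1107]
tcp_rot: [3.141, 0.001, -3.12]
contact_force: [0.1, 0.6, -0.2]
finger_gap: 0.001
```

Call:
jog_arm --steps '[{"delta_pos": [0,0,0.0004],"dr": [0,0,0]},{"delta_pos": [0,0,0.0008],"dr": [0,0,0]},{"delta_pos": [0,0,0.0008],"dr": [0,0,0]},{"delta_pos": [0,0,0.0008],"dr": [0,0,0]}]'

```text
t: 24.2
eef_pos: [0.5872, -0.0458, 0.11]
tcp_rot: [3.142, 0.002, -3.12]
contact_force: [-0.0, -0.1, 1.1]
finger_gap: -0.003
```

Call:
jog_arm --steps '[{"delta_pos": [0,0,0.0004],"dr": [0,0,0]},{"delta_pos": [0,0,0.0008],"dr": [0,0,0]},{"delta_pos": [0,0,0.0008],"dr": [0,0,0]},{"delta_pos": [0,0,0.0008],"dr": [0,0,0]}]'

```text
t: 24.53
eef_pos: [0.5873, -0.0458, 0.11]
tcp_rot: [-3.142, 0.002, -3.12]
contact_force: [-3.2, 1.2, 8.6]
finger_gap: 0.001
```

Call:
jog_arm --steps '[{"delta_pos": [0.0003,0,0.0003],"dr": [0,0,0]},{"delta_pos": [0.0003,0,0.0006],"dr": [0,0,0]},{"delta_pos": [0.0003,0,0.0006],"dr": [0,0,0]},{"delta_pos": [0.0003,0,0.0006],"dr": [0,0,0]}]'

```text
t: 24.87
eef_pos: [0.5872, -0.0458, 0.1099]
tcp_rot: [-3.141, 0.003, -3.12]
contact_force: [-4.0, 0.4, 13.0]
finger_gap: -0.002
```

Call:
jog_arm --steps '[{"delta_pos": [0,0,0],"dr": [0,0,0]},{"delta_pos": [0,0,0],"dr": [0,0,0]},{"delta_pos": [0,0,0],"dr": [0,0,0]},{"delta_pos": [0,0,0],"dr": [0,0,0]},{"delta_pos": [0,0,0],"dr": [0,0,0]},{"delta_pos": [0,0,0],"dr": [0,0,0]},{"delta_pos": [0,0,0],"dr": [0,0,0]},{"delta_pos": [0,0,0],"dr": [0,0,0]}]'

```text
t: 25.53
eef_pos: [0.5873, -0.0458, 0.1099]
tcp_rot: [-3.141, 0.003, -3.12]
contact_force: [-3.9, 1.0, 14.4]
finger_gap: 0.001
```

Call:
jog_arm --steps '[{"delta_pos": [0,0,0],"dr": [0,0,0]},{"delta_pos": [0,0,0],"dr": [0,0,0]},{"delta_pos": [0,0,0],"dr": [0,0,0]},{"delta_pos": [0,0,0],"dr": [0,0,0]},{"delta_pos": [0,0,0],"dr": [0,0,0]},{"delta_pos": [0,0,0],"dr": [0,0,0]},{"delta_pos": [0,0,0],"dr": [0,0,0]},{"delta_pos": [0,0,0],"dr": [0,0,0]}]'

```text
t: 26.2
eef_pos: [0.5872, -0.0458, 0.1099]
tcp_rot: [-3.141, 0.003, -3.12]
contact_force: [-4.5, 0.6, 14.1]
finger_gap: 0.005
```

```bash
python3 - <<'E'
from h import *
bub("v")
try: measure("v")
except Exception as e: print("top occluded")
im=cv2.imread("pics/v_side.png");cv2.imwrite("pics/v_z.png",cv2.resize(im[130:350,200:400],None,fx=2.7,fy=2.7))
E
sed -i 's/for c in("top","side"):/for c in ("side",):/; s/("p",(.588,-.081,.108),0,91.2),("r",(.588,-.081,.108),0,91.2),//; s/("s",(.588,-.081,.108),0,91.2))/("s",(.588,-.081,.108),0,91.2),("v",(.588,-.081,.108),0,91.2))/; s/i in (0,1,4,5,6,7)/i in range(3)/' h2.py; python3 h2.py
```

```text
t 26.3 F [-3.3994  1.8689 14.0389] tau [0.1731 0.8017 0.0057]
side vial centre(hull) -0.79 bubble -1.24 marks [-10.61   7.9 ] mid -1.36 OFFSET(+=knob) 0.12
top occluded
aside
bub [  0   0   0   0   0   2   5   9  13  18  25  35  50  71  95 118 138 156
 173 186 197 206 211 212 207 194 174 147 114  81  56  38  25  17  11   5
   1   0   0   0   0   0   0   0   0   0   0   0   0]
G [191 191 186 177 165 149 128 110  92  75  64  55  57  78 103 125 145 156
 165 171 171 168 161 149 133 115  97  81  65  57  68  87 109 133 155 172
 181 188 189 186 185 187 188 188 186 184 179 169 158]
sside
bub [ 19  19  18  18  18  18  18  18  16  15  14  15  17  25  36  53  76 100
 124 146 166 182 197 207 215 219 215 207 189 163 134 101  71  51  41  35
  31  28  25  22  21  19  18  18  18  18  19  19  19]
G [225 225 225 225 226 225 223 216 202 186 155 123  96  72  56  66  85 110
 134 153 171 185 192 194 190 178 158 134 113  94  75  72  67  84 111 139
 168 194 208 218 224 226 226 226 226 226 225 223 217]
vside
bub [ 19  18  18  18  19  18  17  17  15  14  14  14  17  25  37  55  78 102
 125 145 160 170 177 182 187 190 184 175 156 130 102  73  49  32  23  17
  13  10   8   6   5   5   5   5   5   6   6   6   5]
G [222 225 223 219 215 209 202 185 164 145 119  96  78  64  50  52  63  73
  91 105 115 118 120 120 119 117 112 107  99  87  76  62  49  48  53  65
  78  90  97 104 106 107 107 107 107 108 108 108 108]
```

View pics/rect.png

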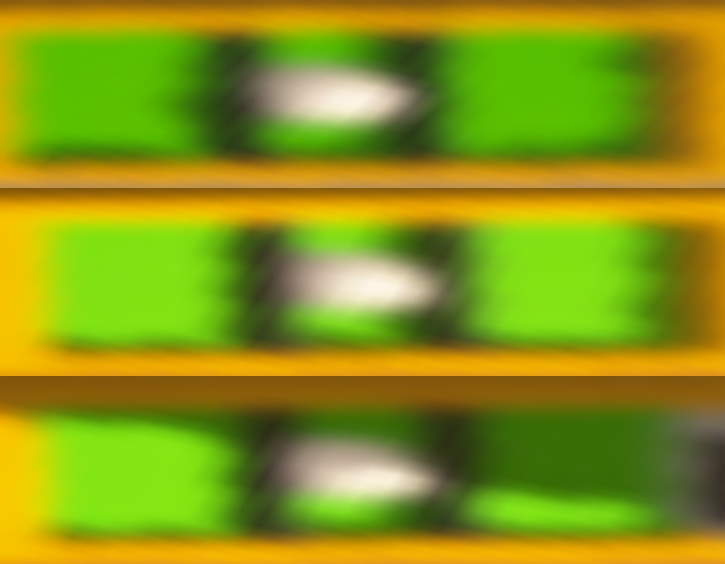

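View pics/v_z.png

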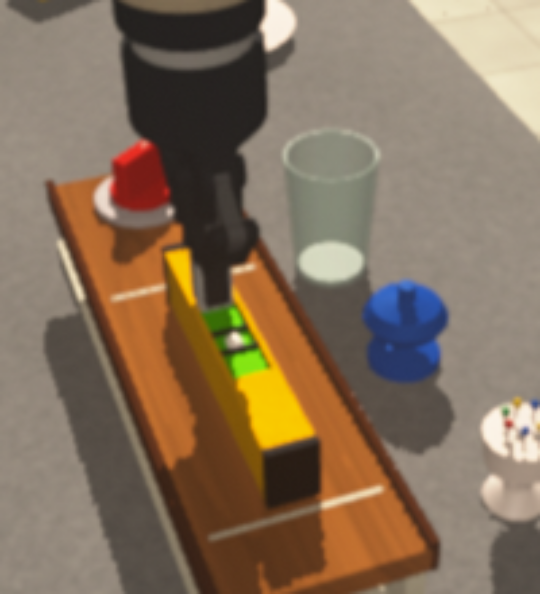

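```bash
python3 - <<'E'
from h import *
print(ctrl.hand_in()); s=ctrl.state();print(s["t"],s["contact_force"])
E
```

```text
the job is handed in; nothing more can be done
None
the job is handed in; nothing more can be done
```

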